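# Sort the robot-car kit back into its trays

## Task

Tidy the bench after class: put both yellow gear motors in the blue tray, both black-tyred wheels in the orange tray and the green controller board in the black tray. Set each part down without dropping it, flat on the tray's floor and the same way up as you found it, and let go; leave the screwdriver and the multimeter where they lie.

Things in the scene. Friction and masses are not known exactly. Their poses are not given: they have to be found in the camera images.
- motor_a: yellow gear motor for a robot car, lying flat: 70 mm long (its x), 22 mm wide (its y), 18 mm high; yellow gearbox on the -x two thirds, silver motor can (20 mm wide, 16 mm high) from x = +12 to +35 mm; a thin white axle stub stands 8 mm up from the top at x = -24 mm. About 45 g. Origin: centre of the underside; z is up. Grip it across its width, near the middle. One of two alike; both belong in the blue tray.
- motor_b: yellow gear motor for a robot car, lying flat: 70 mm long (its x), 22 mm wide (its y), 18 mm high; yellow gearbox on the -x two thirds, silver motor can (20 mm wide, 16 mm high) from x = +12 to +35 mm; a thin white axle stub stands 8 mm up from the top at x = -24 mm. About 45 g. Origin: centre of the underside; z is up. Grip it across its width, near the middle. One of two alike; both belong in the blue tray.
- wheel_a: robot-car wheel lying flat: black rubber tyre 52 mm in diameter, 22 mm thick, yellow hub face on top. About 35 g. Origin: centre of the underside; z (the wheel's axle) is up. Grip it across the diameter. One of two alike; both belong in the orange tray.
- wheel_b: robot-car wheel lying flat: black rubber tyre 52 mm in diameter, 22 mm thick, yellow hub face on top. About 35 g. Origin: centre of the underside; z (the wheel's axle) is up. Grip it across the diameter. One of two alike; both belong in the orange tray.
- board: green controller board on two black pin strips, with a silver shield on top: 58 mm long (its x), 28 mm wide (its y), 15 mm high overall; the pin strips run along both long edges and are 9 mm high, the green board on them spans 9 to 12 mm above the underside. About 25 g. Origin: centre of the underside of the strips; z is up. Grip it across its width. It belongs in the black tray.
- tray_blue: Blue plastic sorting tray, open on top, fixed to the table: outside 128 mm (its x) by 168 mm (its y), 20 mm high; walls and floor 4 mm thick, so inside it is 120 x 160 mm and its floor lies 4 mm above the table. Origin: centre of the underside, on the table; z is up. For the two gear motors.
- tray_orange: Orange plastic sorting tray, open on top, fixed to the table: outside 128 mm (its x) by 168 mm (its y), 20 mm high; walls and floor 4 mm thick, so inside it is 120 x 160 mm and its floor lies 4 mm above the table. Origin: centre of the underside, on the table; z is up. For the two wheels.
- tray_black: Black plastic sorting tray, open on top, fixed to the table: outside 128 mm (its x) by 168 mm (its y), 20 mm high; walls and floor 4 mm thick, so inside it is 120 x 160 mm and its floor lies 4 mm above the table. Origin: centre of the underside, on the table; z is up. For the controller board.
- screwdriver: Screwdriver with a green handle, roughly 190 mm long, loose on the table beside the work, lying along its x. Bystander: do not move it.
- multimeter: Red multimeter 130 mm (its x) by 70 mm by 36 mm high with a dark dial, loose on the table beside the work. Origin: centre of the underside. Bystander: do not move it.
Things that resemble listed ones, but are neither listed nor needed, are in the scene too. What is shaped like the motor_b but pink or purple is not meant.

How it is judged:
By the outcome, as a careful person would: the job done as asked, in the order asked, and still so for the second after the job is handed in, with the robot touching nothing.
It also fails if it takes over 112 s, if anything falls off the work surface, if the arm or the gripper's body presses on something with over 40 N, if the wrist force passes 120 N, or if a joint passes its speed limit or range.

## Robot

A 6-joint arm with a two-finger parallel gripper is mounted at the origin on the work surface. World frame = base frame: x ahead of the robot, y to its left, z up, the work surface at z = 0. Lengths are in m, angles in rad, forces in N, time in s.
With the tool pointing down it reaches from about 0.35 to 0.775 m from the base axis. Payload 5.5 kg.
Tool frame: the origin (TCP) lies between the finger pads; the fingertips stand 19 mm ahead of it and the grasp point (between the pads) is the TCP; y points along the fingers, z is the direction in which the jaws open and shut, and the axes are right-handed (so a half turn about y gives the same grasp; the last joint's range is limited). The gripper opens to 85 mm and grips with 20 to 120 N. Pads are 22 mm wide; open, the fingers measure 114 mm over their backs; the gripper's body (76 mm by 85 mm) begins 54 mm behind the grasp point. The pads swing forward as they close: fully open they stand 13 mm farther back than shut.
Start: joints at [-1.363, 0.313, 0.046, 1.304, 0, 1.431], TCP at [0.196, -0.541, 0.212] pointing down, gripper open.
Joint ranges: [-2.76, 2.76], [-0.86, 1.69], [-1.03, 1.26], [-2.2, 2.34], [-1.47, 1.5], [-3.14, 3.14]. Speed limits (rad/s): [2.57, 2.57, 3.14, 3.14, 3.14, 3.14].

## Interface

Orientations are given as a 3x3 rotation matrix whose columns are the frame's x, y, z axes.
In Python, from workcell import manip, eyes, finder gives the robot as it stands.
- The arm moves only by the tool step_arm, never from a script. Its argument "rows" is a list of rows, each a list of 3 entries, a list of its own where there are three numbers: the shift along the world's x, y, z in mm, then the turn, a rotation vector about the world's x, y, z in degrees, then the gripper's target within -1 to 1 (fully open at 1, half-way at 0, shut at -1). In form: [[[tx, ty, tz], [ax, ay, az], gripper], ...]. A call has exactly 5 rows; each row is the pose to reach, as a shift and turn from the pose commanded when the call began; what a row does not reach only later rows make up. A row lasts 1/10 s, in which the tool goes at most 50 mm and 8.59 degrees, less where a joint would pass 70% of its speed; a pose out of reach is approached as far as the arm can. A call with a gripper value outside its range is refused whole. The fingers move at their own pace and stop on an object; "newtons" is the grip in N (left out, the last holds). Time passes only in rows, so rows that repeat a pose let the fingers close, or fill a call up. It gives the time, the measured TCP pose, the force and the opening at its end, in the units of the state.
- manip.state(): the state, without advancing time (a new reading comes with each control period).
- eyes.capture(name): name is "scene" or "top" or "wrist"; returns a dict with "image" (420x560x3 uint8, blue, green, red), "vertical_fov" (degrees; the focal length in pixels is half the picture's height over the tangent of half this angle, whatever the lens; pixels are square), "cx", "cy" (the principal point, pixels), "world_to_cam" (4x4, takes a point from world to camera coordinates). Camera axes: x right, y down, z forward; pixel columns grow to the right and rows downward; lengths in m; the calibration is good to about 2 mm. The wrist camera is an equidistant fisheye: a pixel r from the principal point sees the ray r / f radians off the axis. A picture is of the moment at which its call begins. There is no depth.
- manip.hand_in(): hands the job in, once; it reports no verdict.
Trained networks look in a picture, given as the dict that the camera call returned (one of the last four; its "shot" number tells which), for a name from the list of things; names that differ only in an ending like _2 or _b are one class to them, and where a whole thing is asked for, a point or a joint stands for the part that bears it (a point fixed in the world has none). Each returns a list of dicts, best first, with "p" (0 to 1); they miss things now and then, are a little off and sometimes report something else, mostly with a low value. They report only what shows in the picture. A call takes as long as a camera call. They do not tell look-alikes from the thing itself.
- finder.spot_in(name, picture): "rect" ([left, top, width, height] as shares, 0 to 1, of the picture: columns of its width, rows of its height, round what is visible of it).
- finder.tip_of(name, picture): "centre" ([row, column] as shares, 0 to 1, of the picture: columns of its width, rows of its height: a listed point, or the origin of a listed thing).
The state is a dict: "time_s": time; "qpos": joint angles; "joint_vel": joint speeds; "joint_torque": joint torques, N m; "tool_pos": TCP position; "orientation": TCP orientation; "wrist_force": force on the tool from outside, world axes, zero at the start; "wrist_torque": the same for the moment, N m; "gripper_width": finger opening in m.
Only numpy, scipy, OpenCV 4.12 (cv2) and the standard library are available. Lean on these libraries where they do the work, as an engineer would, in place of code of your own. Each camera call takes 0.05 s, during which the arm holds its last target. There are 200 camera calls.

## Working session

There is one attempt and no reset: what is moved stays moved. The work goes in short steps, Python scripts to look and compute and a tool call to move; the robot and the scene stay as the last step left them, time stands still between calls to the robot, and variables do not carry over. Pictures are saved under pics/ and viewed, about 12 in all and at most 16, crops included, and the job is handed in when it is done.

Besides the shell and the picture viewer there is one more tool, called after "Emit:" in YAML: its name, and indented under it one key for each argument. step_arm: Moves the arm, as the interface text tells. Its arguments: {"type":"object","properties":{"rows":{"type":"array"},"newtons":{"type":"number"}},"required":["rows"]}

```bash
ls; mkdir -p pics; python3 - <<'E'
from workcell import manip, eyes, finder
import cv2, numpy as np
for n in ["top","scene"]:
    p=eyes.capture(n); cv2.imwrite(f"pics/{n}0.png",p["image"])
    print(n,p["vertical_fov"],p["cx"],p["cy"],np.round(p["world_to_cam"],3).tolist())
    for t in ["motor_a","wheel_a","board","tray_blue","tray_orange","tray_black","multimeter","screwdriver"]:
        print(t,[(round(d["p"],2),round(d["centre"][1]*560),round(d["centre"][0]*420)) for d in finder.tip_of(t,p)][:5])
print(manip.state())
E
```

```text
pics
top 50.38889081539473 284.8067629894928 213.09678813082337 [[-0.129, -0.992, -0.0, 0.034], [-0.968, 0.126, -0.218, 0.455], [0.216, -0.028, -0.976, 1.338], [0.0, 0.0, 0.0, 1.0]]
motor_a [(0.62, 278, 223), (0.45, 298, 247), (0.43, 405, 239)]
wheel_a [(0.7, 234, 233), (0.48, 199, 253)]
board [(0.72, 318, 216)]
tray_blue [(0.85, 188, 199)]
tray_orange [(0.7, 271, 168)]
tray_black [(0.57, 352, 163)]
multimeter [(0.62, 415, 194)]
screwdriver [(0.67, 133, 222)]
scene 50.54636256560754 282.24057734804956 218.55554515060817 [[0.867, 0.498, 0.01, -0.368], [0.334, -0.567, -0.753, -0.119], [-0.369, 0.657, -0.658, 1.33], [0.0, 0.0, 0.0, 1.0]]
motor_a [(0.93, 148, 322), (0.81, 157, 283), (0.81, 197, 254), (0.78, 249, 230), (0.73, 200, 289)]
wheel_a [(0.71, 307, 201), (0.66, 308, 171)]
board [(0.54, 261, 260)]
tray_blue [(0.71, 369, 189)]
tray_orange [(0.62, 356, 255)]
tray_black [(0.63, 282, 327)]
multimeter [(0.97, 187, 374)]
screwdriver [(0.52, 370, 155), (0.32, 307, 197)]
{'time_s': 0.9, 'qpos': array([-1.36259026e+00,  3.13171452e-01,  4.60853215e-02,  1.30360966e+00,
       -3.03476996e-05,  1.43121690e+00]), 'joint_vel': array([-0.00016135, -0.00040623,  0.00012691,  0.00255743,  0.00013943,
       -0.00111804]), 'joint_torque': array([-1.00983259e-03, -4.80446362e+01,  2.98814821e+01,  1.36848416e-04,
       -2.46823038e-04, -4.19429398e-06]), 'tool_pos': array([ 0.19596873, -0.5406068 ,  0.21203342]), 'orientation': array([[-9.40129759e-01, -8.91068016e-06,  3.40816720e-01],
       [-3.40816717e-01, -1.04639252e-04, -9.40129754e-01],
       [ 4.40400021e-05, -9.99999994e-01,  9.53375659e-05]]), 'wrist_force': array([-0.94332233,  0.06236027, -0.25422583]), 'wrist_torque': array([-0.0080052 ,  0.02430497,  0.04272114]), 'gripper_width': 0.08532893974666356}
```

```bash
python3 - <<'E'
import cv2
i=cv2.imread("pics/top0.png")[120:300,100:440]; cv2.imwrite("pics/topc.png",cv2.resize(i,None,fx=2.35,fy=2.35,interpolation=3))
i=cv2.imread("pics/scene0.png")[130:400,110:460]; cv2.imwrite("pics/scenec.png",cv2.resize(i,None,fx=2.2,fy=2.2,interpolation=3))
E
```

```text
(no output)
```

View pics/topc.png

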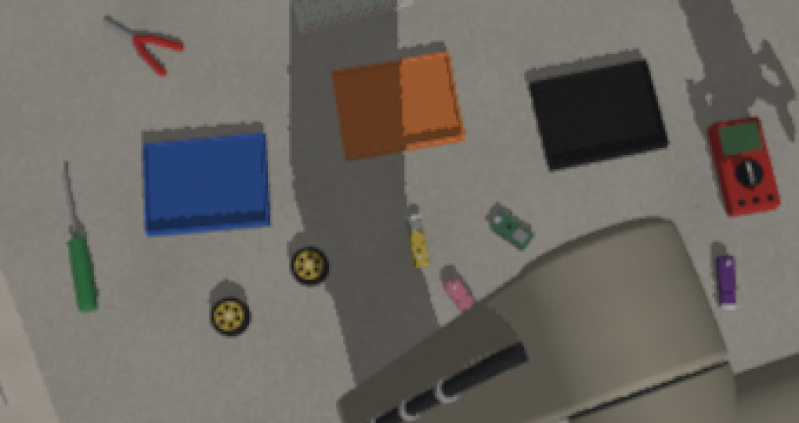

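View pics/scenec.png

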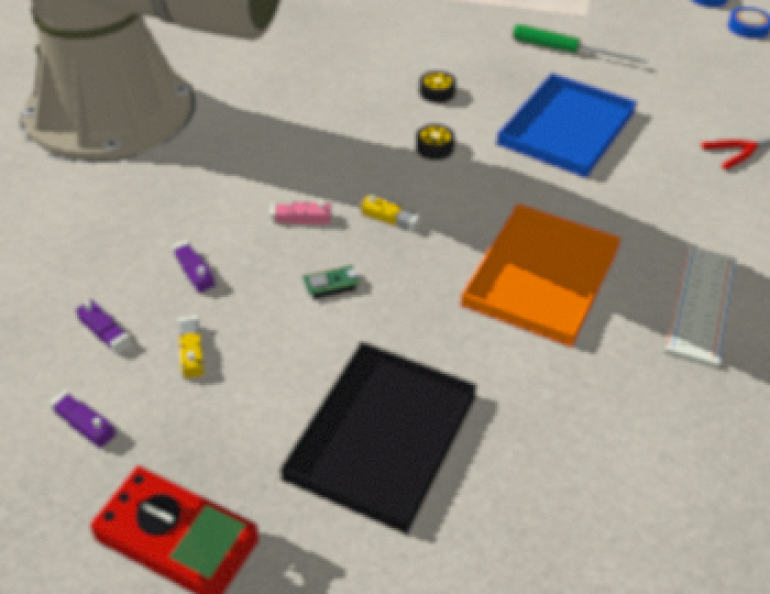

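```bash
cat > h.py <<'E'
import numpy as np, cv2
from scipy.spatial.transform import Rotation as R
def ray(p,uv,wrist=False):
    uv=np.atleast_2d(uv).astype(float); f=210/np.tan(np.radians(p["vertical_fov"]/2))
    d=(uv-[p["cx"],p["cy"]])/f
    if wrist:
        r=np.linalg.norm(d,axis=1,keepdims=True)+1e-9
        v=np.hstack([d/r*np.sin(r),np.cos(r)])
    else: v=np.hstack([d,np.ones((len(d),1))])
    T=np.array(p["world_to_cam"]); return -T[:3,:3].T@T[:3,3], v@T[:3,:3]
def plane(p,uv,z,wrist=False):
    c,v=ray(p,uv,wrist); return c+v*((z-c[2])/v[:,2])[:,None]
HSV={"yellow":((20,110,60),(35,255,255)),"green":((60,70,30),(90,255,255)),"blue":((105,120,40),(125,255,255)),"orange":((5,150,60),(17,255,255)),"black":((0,0,0),(180,255,38))}
def blobs(p,col,amin=15):
    m=cv2.inRange(cv2.cvtColor(p["image"],cv2.COLOR_BGR2HSV),*HSV[col])
    m=cv2.morphologyEx(m,cv2.MORPH_CLOSE,np.ones((3,3)))
    n,l,s,c=cv2.connectedComponentsWithStats(m)
    return [(c[i],s[i],np.argwhere(l==i)[:,::-1]) for i in range(1,n) if s[i,4]>=amin]
def world(p,col,z,wrist=False,amin=15):
    for c,s,px in blobs(p,col,amin):
        w=plane(p,px,z,wrist)[:,:2]*1000
        (x,y),(a,b),t=cv2.minAreaRect(w.astype(np.float32))
        e=np.linalg.eigh(np.cov(w.T))[1][:,1]
        print(col,"px",np.round(c),"n",s[4],"mean",np.round(w.mean(0),1),"rect",np.round([x,y,a,b,t],1),"pca",round(np.degrees(np.arctan2(e[1],e[0])),1))
E
python3 - <<'E'
from h import *
from workcell import eyes
for n in ["scene","top"]:
    p=eyes.capture(n); print(n)
    for c,z in [("yellow",.016),("green",.0115),("blue",.018),("orange",.018),("black",.018)]: world(p,c,z,amin=25 if c!="black" else 400)
p=eyes.capture("wrist"); cv2.imwrite("pics/w0.png",p["image"]); print(p["vertical_fov"],np.round(p["world_to_cam"],3))
E
```

```text
scene
yellow px [40. 38.] n 6893 mean [-1285.1   598.4] rect [-1291.    677.1   487.   1383.2    55.3] pca 138.9
yellow px [308. 167.] n 95 mean [365.1 264.2] rect [365.  264.9  40.7  37.5  30.7] pca 118.9
yellow px [307. 191.] n 107 mean [419.  153.5] rect [417.6 153.8  40.2  37.3  30.6] pca 89.2
yellow px [283. 225.] n 162 mean [429.2  -6.8] rect [428.7  -6.1  51.1  36.2   4.1] pca 171.3
yellow px [197. 291.] n 205 mean [ 374.  -294.3] rect [ 373.5 -294.3   22.4   59.    41. ] pca 131.9
green px [358. 147.] n 201 mean [449.8 451.7] rect [449.4 451.6 101.4  41.1   4.6] pca -176.9
green px [262. 258.] n 126 mean [ 442.7 -131.9] rect [ 439.6 -132.2   54.    28.7   49.8] pca 56.0
green px [204. 376.] n 446 mean [ 510.8 -447.1] rect [ 510.4 -447.    35.2   50.4    3.3] pca 96.2
blue px [368.  26.] n 8953 mean [  31.8 1600.5] rect [ 156.3 1616.2 1125.1 1050.    29.7] pca 72.7
blue px [431. 128.] n 100 mean [625.4 685. ] rect [623.  693.9  60.6  69.8   4.9] pca -171.8
blue px [450. 142.] n 116 mean [702.8 627.8] rect [702.3 636.9  59.7  72.8   5.6] pca 155.5
blue px [367. 186.] n 1684 mea
[... 1642 characters left out ...]
87. 198.] n 2055 mean [551.7 277.6] rect [552.2 277.5 167.7 130.1  87.6] pca 86.8
blue px [ 50. 196.] n 157 mean [615.2 712.8] rect [618.  717.5  64.   65.3  88.9] pca 45.4
blue px [553. 413.] n 126 mean [-226.6 -718.2] rect [-227.  -713.8   47.6   28.9   63.4] pca 47.1
orange px [269. 165.] n 1909 mean [629.7   4.1] rect [630.5   4.5 130.9 164.4   2.6] pca 93.4
black px [354. 169.] n 1919 mean [ 580.7 -269.4] rect [ 581.6 -269.7  127.4  167.5    4.2] pca 94.5
black px [ 92. 403.] n 2465 mean [-25.3 602.7] rect [-51.2 625.5 129.1 244.7  22.9] pca 94.8
65.70646984690485 [[ 0.339 -0.941 -0.    -0.575]
 [-0.89  -0.321  0.322 -0.042]
 [-0.303 -0.109 -0.947  0.382]
 [ 0.     0.     0.     1.   ]]
```

View pics/w0.png

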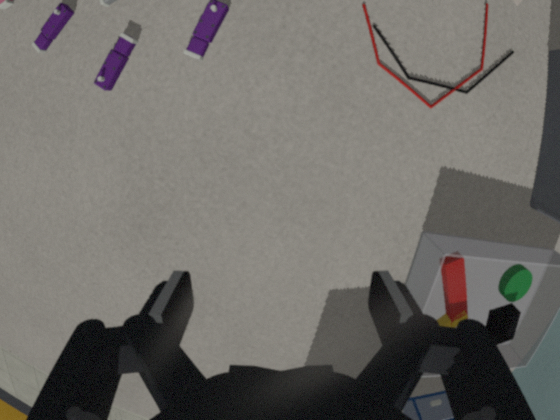

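Emit:
step_arm:
  rows:
    - [[11,17,-1],[0,0,7.4],1]
    - [[23,34,-2],[0,0,14.8],1]
    - [[34,51,-2],[0,0,22.2],1]
    - [[45,68,-3],[0,0,29.6],1]
    - [[57,85,-4],[0,0,37],1]

```text
time_s: 1.55
tool_pos: [0.2533, -0.455, 0.2081]
orientation: [[-0.541, 0.0, 0.841], [-0.841, -0.0, -0.541], [0.0, -1.0, 0.0]]
wrist_force: [1.1, -0.3, 0.2]
gripper_width: 0.0855
```

Emit:
step_arm:
  rows:
    - [[11,17,-1],[0,0,7.4],1]
    - [[23,34,-2],[0,0,14.8],1]
    - [[34,51,-2],[0,0,22.2],1]
    - [[45,68,-3],[0,0,29.6],1]
    - [[57,85,-4],[0,0,37],1]

```text
time_s: 2.05
tool_pos: [0.3103, -0.3699, 0.2041]
orientation: [[0.074, 0.0, 0.997], [-0.997, -0.0, 0.074], [0.0, -1.0, 0.0]]
wrist_force: [-0.4, -0.6, 1.3]
gripper_width: 0.0852
```

Emit:
step_arm:
  rows:
    - [[11,17,-1],[0,0,7.4],1]
    - [[23,34,-2],[0,0,14.8],1]
    - [[34,51,-2],[0,0,22.2],1]
    - [[45,68,-3],[0,0,29.6],1]
    - [[57,85,-4],[0,0,37],1]

```text
time_s: 2.55
tool_pos: [0.3673, -0.2849, 0.2002]
orientation: [[0.659, 0.0, 0.752], [-0.752, -0.0, 0.659], [0.0, -1.0, 0.0]]
wrist_force: [-0.5, 0.4, 0.6]
gripper_width: 0.0854
```

```bash
cat >> h.py <<'E'
def tcp(s):
    o=s["orientation"]; return "TCP",np.round(s["tool_pos"]*1000,1),"jaw",round(np.degrees(np.arctan2(o[1,2],o[0,2])),1),"down",round(-o[2,1],4),"q6",round(s["qpos"][5],2),"F",np.round(s["wrist_force"],1),"w",round(s["gripper_width"]*1000,1),"t",s["time_s"]
E
cat > look.py <<'E'
import sys
from h import *
from workcell import eyes,manip
name,col,z=sys.argv[1:4]
p=eyes.capture("wrist"); cv2.imwrite(f"pics/{name}.png",p["image"])
for c in col.split(","): world(p,c,float(z),True,40)
print(*tcp(manip.state()))
E
python3 look.py w1 yellow .016
```

```text
yellow px [475.  41.] n 711 mean [424.4  -3.7] rect [424.5  -2.8  50.9  29.7   2.2] pca -173.3
yellow px [279. 181.] n 675 mean [ 366.2 -287.4] rect [ 367.6 -289.3   20.7   46.5   41.5] pca 129.6
TCP [ 368.4 -282.7  200. ] jaw 41.6 down 1.0 q6 0.02 F [ 1.4  2.9 -0.4] w 85.2 t 2.6
```

View pics/w1.png

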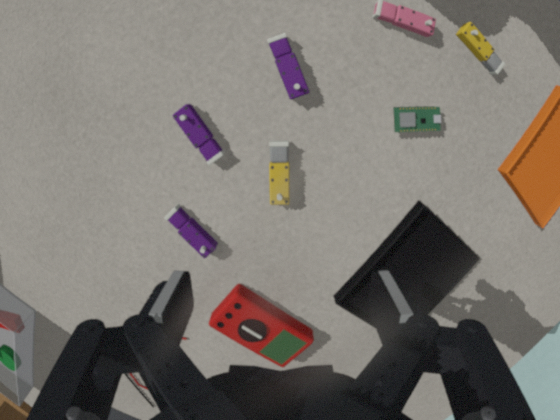

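Emit:
step_arm:
  rows:
    - [[-1,1,-15],[0,0,0],0]
    - [[-2,2,-40],[0,0,0],0]
    - [[-4,3,-65],[0,0,0],0]
    - [[-5.5,3.5,-90],[0,0,0],0]
    - [[-5.5,3.5,-110],[0,0,0],0]

```text
time_s: 3.1
tool_pos: [0.3609, -0.2818, 0.0888]
orientation: [[0.654, -0.0, 0.756], [-0.756, 0.001, 0.654], [-0.001, -1.0, -0.0]]
wrist_force: [1.0, 1.4, -0.2]
gripper_width: 0.0424
```

```bash
python3 look.py w2 yellow .017
```

```text
yellow px [537.  34.] n 1166 mean [422.9  -6.7] rect [423.8  -5.3  53.6  33.7   3. ] pca -167.9
yellow px [282. 225.] n 1355 mean [ 367.  -288.1] rect [ 368.  -288.9   21.4   47.8   41.2] pca 129.1
TCP [ 359.6 -280.4   86.1] jaw 40.9 down 1.0 q6 0.02 F [-0.9  0.6 -3. ] w 42.5 t 3.15
```

View pics/w2.png

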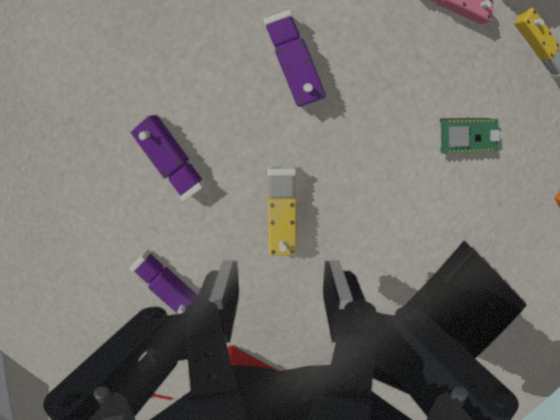

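Emit:
step_arm:
  rows:
    - [[0,0,-20],[0,0,0],0]
    - [[0,0,-40],[0,0,0],0]
    - [[0,0,-55],[0,0,0],0]
    - [[0,0,-63],[0,0,0],0]
    - [[0,0,-67],[0,0,0],0]

```text
time_s: 3.65
tool_pos: [0.3614, -0.2822, 0.0228]
orientation: [[0.655, -0.0, 0.756], [-0.756, 0.0, 0.655], [-0.0, -1.0, 0.0]]
wrist_force: [-0.8, -0.6, 0.4]
gripper_width: 0.0426
```

Emit:
step_arm:
  rows:
    - [[0,0,0],[0,0,0],-0.6]
    - [[0,0,0],[0,0,0],-0.8]
    - [[0,0,0],[0,0,0],-1]
    - [[0,0,0],[0,0,0],-1]
    - [[0,0,0],[0,0,0],-1]
  newtons: 30

```text
time_s: 4.15
tool_pos: [0.3617, -0.2823, 0.0234]
orientation: [[0.655, 0.001, 0.756], [-0.756, -0.0, 0.655], [0.001, -1.0, 0.0]]
wrist_force: [-0.0, 0.3, 0.3]
gripper_width: 0.0003
```

```bash
python3 look.py w3 yellow .017
```

```text
yellow px [282. 245.] n 1103 mean [ 358.9 -278.8] rect [ 360.4 -280.6   21.3   26.9   41.5] pca 51.6
TCP [ 361.6 -282.3   23.3] jaw 40.9 down 1.0 q6 0.02 F [ 0.9  0.5 -0.2] w 0.3 t 4.2
```

View pics/w3.png

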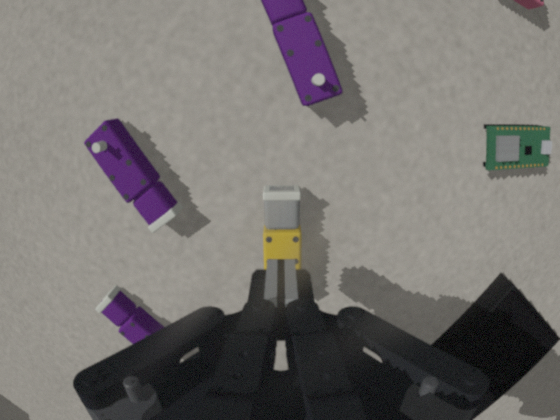

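```bash
python3 - <<'E'
from h import *
from workcell import eyes,manip
p=eyes.capture("wrist"); s=manip.state()
T=np.array(p["world_to_cam"]); f=210/np.tan(np.radians(p["vertical_fov"]/2))
for dz in (0,.01,.019,.03):
    q=s["tool_pos"]+s["orientation"]@[0,dz,0]; c=T[:3,:3]@q+T[:3,3]
    th=np.arctan2(np.hypot(c[0],c[1]),c[2]); u=c[:2]/np.hypot(c[0],c[1])*th*f
    print(dz,np.round(q*1000,1),np.round(u+[p["cx"],p["cy"]],1))
for n in ("scene","top"):
    p=eyes.capture(n); print(n); world(p,"yellow",.016)
    T=np.array(p["world_to_cam"]);f=210/np.tan(np.radians(p["vertical_fov"]/2));c=T[:3,:3]@q+T[:3,3];u=c[:2]/c[2]*f+[p["cx"],p["cy"]];print(u)
    a,b=np.clip(u.astype(int)-60,0,500); cv2.imwrite(f"pics/{n}3.png",cv2.resize(p["image"][b:b+120,a:a+120],None,fx=5,fy=5,interpolation=3))
E
```

```text
0 [ 361.6 -282.2   23.2] [281.6 257. ]
0.01 [ 361.6 -282.2   13.2] [281.5 249.3]
0.019 [ 361.6 -282.2    4.2] [281.5 242.9]
0.03 [ 361.6 -282.2   -6.8] [281.4 235.8]
scene
yellow px [40. 38.] n 6887 mean [-1285.4   598.5] rect [-1291.    677.1   487.   1383.2    55.3] pca 138.8
yellow px [308. 167.] n 95 mean [365.1 264.2] rect [365.  264.9  40.7  37.5  30.7] pca 118.9
yellow px [307. 191.] n 105 mean [419.  153.6] rect [418.7 154.4  37.8  37.3  30.6] pca 95.9
yellow px [283. 225.] n 162 mean [429.   -6.5] rect [428.7  -6.1  51.1  36.3   4.1] pca 170.0
yellow px [197. 291.] n 206 mean [ 373.9 -294.2] rect [ 373.3 -294.1   22.4   59.5   41. ] pca 132.1
[196.7886171  291.67763665]
top
yellow px [278. 224.] n 70 mean [431.4   0.9] rect [429.5   2.1  39.8  21.4   2. ] pca -166.6
yellow px [231. 232.] n 95 mean [425.  151.6] rect [426.7 152.3  29.7  35.6  38.7] pca 127.1
yellow px [197. 254.] n 135 mean [368.4 262.7] rect [368.4 262.7  37.5  38.1  84.9] pca 120.8
[368.07393719 235.09145748]
```

View pics/scene3.png

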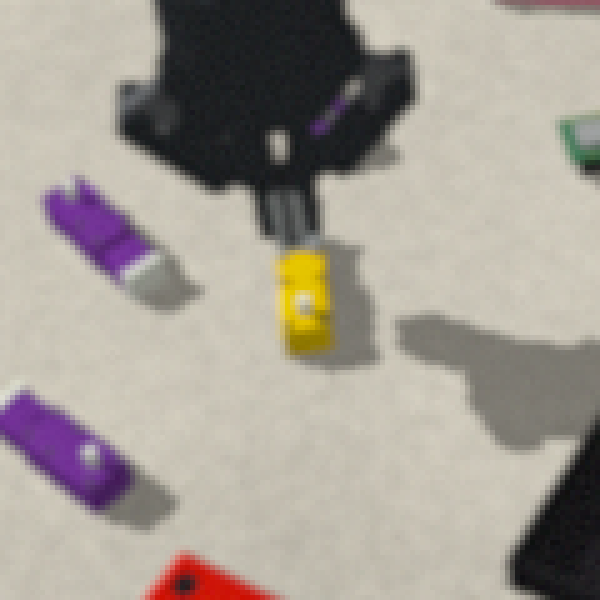

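```bash
python3 - <<'E'
from h import *
from workcell import eyes,manip
a=eyes.capture("wrist");b=eyes.capture("scene")
c1,v1=ray(a,[281,262],True);c2,v2=ray(b,[194.8,279.7]);v1=v1[0];v2=v2[0]
t=np.linalg.lstsq(np.c_[v1,-v2],c2-c1,rcond=None)[0]
print((c1+t[0]*v1)*1000,(c2+t[1]*v2)*1000, manip.state()["gripper_width"],manip.state()["tool_pos"])
for z in (0,.01,.018,.03,.04): print(z,plane(a,[281,262],z,True)*1000,plane(b,[194.8,279.7],z)*1000)
i=b["image"][230:330,140:260]; cv2.imwrite("pics/s4.png",cv2.resize(i,None,fx=6,fy=6,interpolation=3))
E
```

```text
[ 360.04368238 -280.93885036   32.23412487] [ 360.43401661 -280.56173117   32.21923941] 2.6062257022285977e-05 [ 0.36146017 -0.2820926   0.02303081]
0 [[ 371.3036961  -293.86576811    0.        ]] [[ 339.59529773 -260.26452137    0.        ]]
0.01 [[ 367.81049945 -289.85544743   10.        ]] [[ 346.06308507 -266.56423861   10.        ]]
0.018 [[ 365.01594212 -286.64719089   18.        ]] [[ 351.23731495 -271.60401241   18.        ]]
0.03 [[ 360.82410613 -281.83480607   30.        ]] [[ 358.99865976 -279.1636731    30.        ]]
0.04 [[ 357.33090947 -277.8244854    40.        ]] [[ 365.4664471  -285.46339034   40.        ]]
```

Emit:
step_arm:
  rows:
    - [[0,0,3],[0,0,0],0]
    - [[0,0,3],[0,0,0],0]
    - [[0,0,3],[0,0,0],0]
    - [[0,0,0],[0,0,0],0]
    - [[0,0,0],[0,0,0],0]

```text
time_s: 4.95
tool_pos: [0.3612, -0.2819, 0.0226]
orientation: [[0.655, -0.0, 0.756], [-0.756, 0.001, 0.655], [-0.001, -1.0, 0.0]]
wrist_force: [-0.1, 0.5, -0.3]
gripper_width: 0.0425
```

Emit:
step_arm:
  rows:
    - [[0,0,-4],[0,0,0],0]
    - [[0,0,-8],[0,0,0],0]
    - [[0,0,-12],[0,0,0],0]
    - [[0,0,-15],[0,0,0],0]
    - [[0,0,-17],[0,0,0],0]

```text
time_s: 5.45
tool_pos: [0.3613, -0.2819, 0.0056]
orientation: [[0.655, -0.0, 0.756], [-0.756, 0.0, 0.655], [-0.001, -1.0, 0.0]]
wrist_force: [-0.5, 1.2, -0.6]
gripper_width: 0.0427
```

```bash
python3 look.py w5 yellow .017; python3 - <<'E'
import cv2
from workcell import eyes
a=cv2.imread("pics/w5.png")[190:400,170:400]; b=eyes.capture("scene")["image"][230:330,140:260]
cv2.imwrite("pics/c5.png",cv2.hconcat([cv2.resize(a,(400,365),interpolation=3),cv2.resize(b,(400,365),interpolation=3)]))
E
```

```text
yellow px [282. 278.] n 2550 mean [ 366.2 -287.2] rect [ 367.7 -288.8   21.5   49.4   41.7] pca 132.7
TCP [ 361.2 -281.8    5.4] jaw 40.9 down 1.0 q6 0.02 F [ 0.4  0.7 -1.1] w 42.6 t 5.5
```

View pics/c5.png

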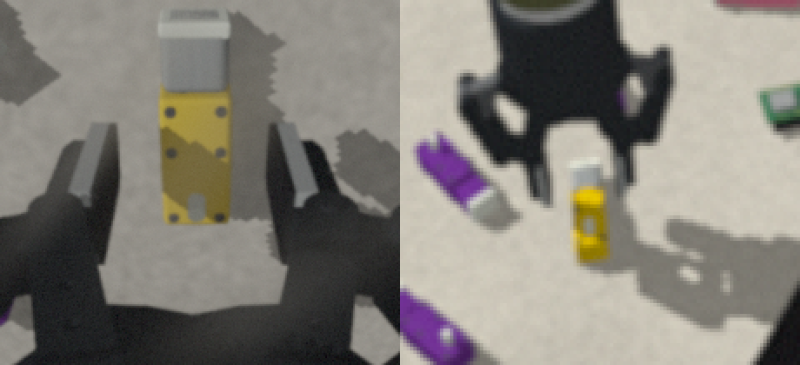

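```bash
cat >> h.py <<'E'
def tri(a,ua,b,ub):
    c1,v1=ray(a,ua,True);c2,v2=ray(b,ub);v1=v1[0];v2=v2[0]
    t=np.linalg.lstsq(np.c_[v1,-v2],c2-c1,rcond=None)[0]
    return np.round((c1+t[0]*v1)*1000,1),np.round((c2+t[1]*v2)*1000,1)
E
python3 - <<'E'
from h import *
from workcell import eyes,manip
a=eyes.capture("wrist");b=eyes.capture("scene")
print(tri(a,[230,262],b,[182.3,285.6]));print(tri(a,[328,262],b,[206.6,282]))
E
```

```text
(array([ 338.9, -297.7,   16.8]), array([ 337.4, -298.9,   17.1]))
(array([ 377.8, -263.6,   17.4]), array([ 378.1, -263.2,   17.5]))
```

Emit:
step_arm:
  rows:
    - [[0,0,-3],[0,0,0],0]
    - [[0,0,-6],[0,0,0],0]
    - [[0,0,-8],[0,0,0],0]
    - [[0,0,-10],[0,0,0],0]
    - [[0,0,-11],[0,0,0],0]

```text
time_s: 6.15
tool_pos: [0.3614, -0.282, -0.0052]
orientation: [[0.655, -0.0, 0.756], [-0.756, 0.0, 0.655], [-0.0, -1.0, 0.0]]
wrist_force: [0.5, -0.6, 0.3]
gripper_width: 0.0429
```

Emit:
step_arm:
  rows:
    - [[0,0,0],[0,0,0],-0.5]
    - [[0,0,0],[0,0,0],-0.7]
    - [[0,0,0],[0,0,0],-1]
    - [[0,0,0],[0,0,0],-1]
    - [[0,0,0],[0,0,0],-1]
  newtons: 30

```text
time_s: 6.65
tool_pos: [0.3615, -0.2822, -0.0049]
orientation: [[0.655, 0.0, 0.756], [-0.756, -0.0, 0.655], [0.0, -1.0, 0.0]]
wrist_force: [0.0, 0.3, 1.4]
gripper_width: 0.0207
```

Emit:
step_arm:
  rows:
    - [[0,0,5],[0,0,0],-1]
    - [[0,0,20],[0,0,0],-1]
    - [[0,0,45],[0,0,0],-1]
    - [[0,0,70],[0,0,0],-1]
    - [[0,0,90],[0,0,0],-1]

```text
time_s: 7.15
tool_pos: [0.3617, -0.2823, 0.0866]
orientation: [[0.655, 0.001, 0.756], [-0.756, -0.001, 0.655], [0.001, -1.0, 0.0]]
wrist_force: [-0.0, 0.3, -0.3]
gripper_width: 0.0209
```

```bash
python3 look.py w6 yellow .107
```

```text
yellow px [538.  33.] n 1176 mean [377.8 -89.3] rect [378.4 -88.5  32.7  20.8   3.2] pca -167.3
yellow px [280. 288.] n 2844 mean [ 366.2 -288.8] rect [ 368.  -290.1   22.8   50.4   39.1] pca 131.9
TCP [ 363.  -283.8   89.4] jaw 40.9 down 1.0 q6 0.02 F [-0.2 -1.3  1.7] w 20.5 t 7.2
```

View pics/w6.png

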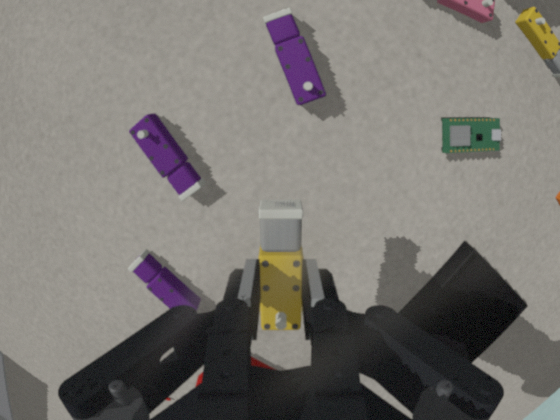

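Emit:
step_arm:
  rows:
    - [[6,16,2],[0,0,2],-1]
    - [[15,42,4],[0,0,4.5],-1]
    - [[26,72,6],[0,0,7],-1]
    - [[37,101,8],[0,0,9.5],-1]
    - [[48,130,10],[0,0,12],-1]

```text
time_s: 7.7
tool_pos: [0.4095, -0.151, 0.0949]
orientation: [[0.799, -0.0, 0.602], [-0.602, 0.0, 0.799], [-0.0, -1.0, 0.0]]
wrist_force: [0.2, 0.1, -0.3]
gripper_width: 0.0203
```

Emit:
step_arm:
  rows:
    - [[9.6,26,0],[0,0,2.4],-1]
    - [[19.2,52,0],[0,0,5],-1]
    - [[28.8,78,0],[0,0,7.4],-1]
    - [[38.4,104,0],[0,0,10],-1]
    - [[48,130,0],[0,0,12.4],-1]

```text
time_s: 8.2
tool_pos: [0.4576, -0.021, 0.0948]
orientation: [[0.909, -0.0, 0.416], [-0.416, 0.0, 0.909], [-0.0, -1.0, 0.0]]
wrist_force: [0.4, -0.3, 0.3]
gripper_width: 0.0207
```

Emit:
step_arm:
  rows:
    - [[9.6,26,0],[0,0,2.4],-1]
    - [[19.2,52,0],[0,0,5],-1]
    - [[28.8,78,0],[0,0,7.4],-1]
    - [[38.4,104,0],[0,0,10],-1]
    - [[48,130,0],[0,0,12.4],-1]

```text
time_s: 8.7
tool_pos: [0.5055, 0.109, 0.0946]
orientation: [[0.978, -0.0, 0.211], [-0.211, 0.0, 0.978], [-0.0, -1.0, -0.0]]
wrist_force: [0.6, -0.4, -0.5]
gripper_width: 0.0208
```

Emit:
step_arm:
  rows:
    - [[14,38,0],[0,0,3],-1]
    - [[26,70,0],[0,0,6],-1]
    - [[37,100,0],[0,0,9],-1]
    - [[44,120,0],[0,0,11],-1]
    - [[47,130,0],[0,0,12.2],-1]

```text
time_s: 9.2
tool_pos: [0.5527, 0.2397, 0.0943]
orientation: [[1.0, -0.0, -0.002], [0.002, 0.0, 1.0], [-0.0, -1.0, 0.0]]
wrist_force: [-0.2, 0.0, -0.5]
gripper_width: 0.0202
```

```bash
python3 look.py w7 yellow,blue .018; python3 - <<'E'
from h import *
from workcell import eyes
for n in ("top","scene"):
    p=eyes.capture(n); print(n); world(p,"yellow",.018,amin=20); world(p,"green",.011,amin=40);world(p,"black",.018,amin=900)
    cv2.imwrite(f"pics/{n}7.png",p["image"])
E
```

```text
yellow px [157.  45.] n 1562 mean [420.1 147.1] rect [4.199e+02 1.468e+02 3.940e+01 3.870e+01 3.000e-01] pca 65.0
yellow px [25. 80.] n 1156 mean [427.3   9.2] rect [426.4   8.   48.2  35.    2.9] pca -175.8
yellow px [280. 287.] n 2796 mean [622.1 239.4] rect [626.2 240.1  37.6  84.   89.8] pca -177.2
blue px [334. 194.] n 25083 mean [539.3 282.8] rect [552.6 277.7 167.7 128.8  87.5] pca 70.6
TCP [552.9 240.2  94.4] jaw 90.1 down 1.0 q6 0.27 F [ 0.9  0.8 -0.1] w 20.5 t 9.25
top
yellow px [278. 226.] n 101 mean [423.9   1.5] rect [424.6   1.6  48.7  21.2   2.8] pca -177.6
yellow px [231. 232.] n 131 mean [422.8 150.1] rect [422.1 150.2  38.8  37.7  38. ] pca 71.2
green px [415. 178.] n 153 mean [ 524.  -461.2] rect [ 524.  -461.2   34.2   48.2    2.4] pca 92.7
green px [315. 216.] n 64 mean [ 442.8 -119.7] rect [ 443.4 -119.3   30.    24.8   44.7] pca -141.1
green px [135. 236.] n 243 mean [450.1 453.8] rect [451.  453.7 102.7  24.6   6.1] pca -173.8
black px [354. 168.] n 1927 mean [ 581.  -269.4] rect [ 581.5 -269.5  127.6  167.4    4.4] pca 94.7
black px [ 90. 405.] n 2262 mean [-
[... 436 characters left out ...]
8.1] pca 118.8
yellow px [282. 225.] n 165 mean [429.9  -8.6] rect [429.7  -7.4  51.   37.4   4.1] pca 170.3
green px [352. 146.] n 119 mean [429.1 450.3] rect [429.3 450.6  63.   42.4   7.3] pca 169.9
green px [262. 258.] n 127 mean [ 442.8 -131.5] rect [ 439.6 -132.    54.    29.4   49.8] pca 56.0
green px [204. 376.] n 415 mean [ 510.2 -447.4] rect [ 510.3 -447.    33.5   48.8    2.3] pca 91.3
black px [130.  21.] n 2784 mean [-1087.7   998.9] rect [-1109.8   944.2   428.4   839.6    36.7] pca 139.6
black px [256.  90.] n 983 mean [-54.3 626.2] rect [-58.9 633.7 123.9 294.5  23.4] pca 114.6
black px [283. 328.] n 4227 mean [ 587.9 -282.4] rect [ 585.9 -277.   125.4  170.6    4.4] pca 95.0
```

View pics/w7.png

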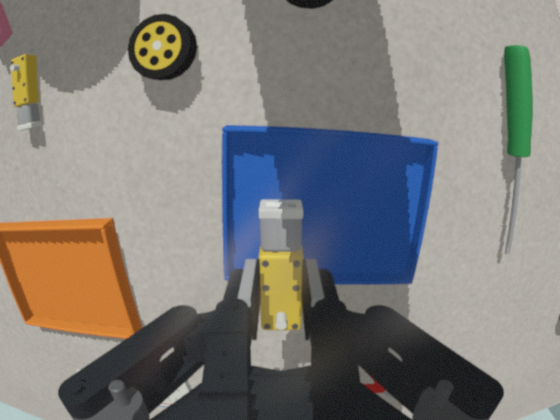

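Emit:
step_arm:
  rows:
    - [[0,0,-15],[0,0,0],-1]
    - [[0,0,-38],[0,0,0],-1]
    - [[0,0,-60],[0,0,0],-1]
    - [[0,0,-75],[0,0,0],-1]
    - [[0,0,-84],[0,0,0],-1]

```text
time_s: 9.85
tool_pos: [0.5511, 0.2361, 0.0096]
orientation: [[1.0, -0.003, 0.003], [-0.003, -0.001, 1.0], [-0.003, -1.0, -0.001]]
wrist_force: [-0.9, -0.1, 0.1]
gripper_width: 0.0206
```

Emit:
step_arm:
  rows:
    - [[0,0,-4],[0,0,0],-1]
    - [[0,0,-7],[0,0,0],-1]
    - [[0,0,-9],[0,0,0],-1]
    - [[0,0,-10.5],[0,0,0],-1]
    - [[0,0,-11],[0,0,0],-1]

```text
time_s: 10.35
tool_pos: [0.5528, 0.238, 0.0004]
orientation: [[1.0, 0.001, 0.001], [-0.001, 0.0, 1.0], [0.001, -1.0, 0.0]]
wrist_force: [-0.3, 0.2, -0.4]
gripper_width: 0.0207
```

```bash
python3 - <<'E'
from h import *
from workcell import manip,eyes
for i in range(3):
    eyes.capture("wrist"); print(*tcp(manip.state()))
E
```

```text
TCP [5.527e+02 2.380e+02 3.000e-01] jaw 89.9 down 1.0 q6 0.27 F [ 0.1 -0.4 -0.5] w 20.7 t 10.4
TCP [5.527e+02 2.380e+02 3.000e-01] jaw 89.9 down 1.0 q6 0.27 F [ 0.1 -1.2 -2. ] w 20.5 t 10.45
TCP [5.526e+02 2.380e+02 3.000e-01] jaw 89.9 down 1.0 q6 0.27 F [-0.4 -0.1 -0.7] w 20.5 t 10.5
```

Lower in small steps until contact shows.

Emit:
step_arm:
  rows:
    - [[0,0,-0.5],[0,0,0],-1]
    - [[0,0,-0.8],[0,0,0],-1]
    - [[0,0,-1],[0,0,0],-1]
    - [[0,0,-1.2],[0,0,0],-1]
    - [[0,0,-1.2],[0,0,0],-1]

```text
time_s: 11.0
tool_pos: [0.5525, 0.2379, -0.0009]
orientation: [[1.0, 0.0, 0.001], [-0.001, 0.0, 1.0], [0.0, -1.0, 0.0]]
wrist_force: [-0.9, -0.6, 3.5]
gripper_width: 0.0206
```

```bash
python3 - <<'E'
from h import *
from workcell import manip,eyes
for i in range(2):
    eyes.capture("wrist"); print(*tcp(manip.state()))
E
```

```text
TCP [552.5 237.9  -0.8] jaw 89.9 down 1.0 q6 0.27 F [-1.6 -0.3  3.5] w 20.3 t 11.05
TCP [552.5 237.9  -0.9] jaw 89.9 down 1.0 q6 0.27 F [-2.2  0.1  3.2] w 20.6 t 11.1
```

Emit:
step_arm:
  rows:
    - [[0,0,0],[0,0,0],-0.45]
    - [[0,0,0],[0,0,0],-0.3]
    - [[0,0,0],[0,0,0],-0.2]
    - [[0,0,2],[0,0,0],-0.2]
    - [[0,0,10],[0,0,0],-0.2]

```text
time_s: 11.6
tool_pos: [0.5516, 0.2376, 0.0082]
orientation: [[1.0, -0.002, 0.001], [-0.001, -0.0, 1.0], [-0.002, -1.0, -0.0]]
wrist_force: [0.3, 0.3, 0.0]
gripper_width: 0.0342
```

Emit:
step_arm:
  rows:
    - [[0,0,15],[0,0,0],-0.2]
    - [[0,0,40],[0,0,0],-0.1]
    - [[0,0,70],[0,0,0],0]
    - [[-10,-20,86],[0,0,0],0]
    - [[-26,-53,86],[0,0,0],0]

```text
time_s: 12.1
tool_pos: [0.5296, 0.1861, 0.0986]
orientation: [[1.0, 0.008, -0.001], [0.001, 0.002, 1.0], [0.008, -1.0, 0.002]]
wrist_force: [1.6, -0.2, 0.4]
gripper_width: 0.0424
```

Emit:
step_arm:
  rows:
    - [[-20,-40,0],[0,0,0.4],0]
    - [[-40,-80,0],[0,0,0.8],0]
    - [[-60,-122,0],[0,0,1.2],0]
    - [[-78,-162,0],[0,0,1.6],0]
    - [[-90,-183,0],[0,0,2],0]

```text
time_s: 12.6
tool_pos: [0.4353, -0.0003, 0.0956]
orientation: [[0.999, 0.001, -0.032], [0.032, -0.001, 0.999], [0.001, -1.0, -0.001]]
wrist_force: [0.1, 0.2, 0.3]
gripper_width: 0.0427
```

```bash
python3 look.py w8 yellow .017; python3 - <<'E'
from h import *
from workcell import eyes
p=eyes.capture("scene"); world(p,"yellow",.018,amin=20); p=eyes.capture("top"); world(p,"yellow",.018,amin=20)
a=cv2.imread("pics/w8.png"); b=p["image"][150:260,140:320]
cv2.imwrite("pics/c8.png",cv2.hconcat([cv2.resize(a,(400,300)),cv2.resize(b,(400,300),interpolation=3)]))
E
```

```text
yellow px [552. 154.] n 457 mean [368.8 261.8] rect [369.3 261.1  38.7  25.7  14.6] pca -163.6
yellow px [282. 197.] n 1487 mean [4.24e+02 3.00e-01] rect [4.248e+02 1.000e-01 4.890e+01 2.080e+01 2.500e+00] pca -176.0
yellow px [457. 203.] n 1132 mean [422.7 152. ] rect [423.3 152.3  40.   39.2  57.3] pca 63.7
yellow px [486. 323.] n 693 mean [561.3 233.8] rect [561.5 235.1  35.2  57.2  90. ] pca -166.6
TCP [433.8  -1.7  95.4] jaw 91.8 down 1.0 q6 -0.22 F [-0.9 -1.1 -0.4] w 42.7 t 12.65
yellow px [40. 38.] n 6891 mean [-1279.5   594.6] rect [-1285.5   673.4   485.7  1379.6    55.3] pca 138.9
yellow px [308. 167.] n 86 mean [366.  261.7] rect [366.2 262.2  40.   37.4  30.7] pca 142.4
yellow px [307. 191.] n 120 mean [420.  150.7] rect [419.6 149.7  40.   42.1  28.1] pca 99.2
yellow px [366. 193.] n 134 mean [565.1 229.5] rect [565.4 230.   36.8  50.   87.9] pca 165.4
yellow px [283. 225.] n 163 mean [430.1  -8.6] rect [429.8  -8.   51.   36.2   4.1] pca 169.6
yellow px [199. 193.] n 85 mean [563.9 238.2] rect [563.5 238.2  20.6  42.7  89.9] pca -177.8
yellow px [230. 231.] n 93 mean [426. 154.] rect [426.1 153.9  28.1  38.3  45.2] pca 139.9
yellow px [197. 254.] n 116 mean [368.3 263. ] rect [368.1 262.4  36.2  34.6  38.8] pca -174.0
```

View pics/c8.png

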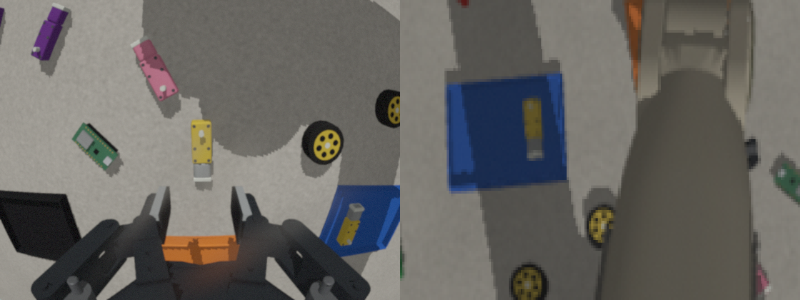

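Emit:
step_arm:
  rows:
    - [[-0.5,0,-15],[0,0,0],0]
    - [[-1,-0.5,-38],[0,0,0],0]
    - [[-1.5,-0.5,-60],[0,0,0],0]
    - [[-2,-1,-76],[0,0,0],0]
    - [[-2,-1,-84],[0,0,0.5],0]

```text
time_s: 13.25
tool_pos: [0.4343, 0.0019, 0.0098]
orientation: [[0.999, -0.001, -0.044], [0.044, 0.001, 0.999], [-0.001, -1.0, 0.001]]
wrist_force: [-0.4, 0.5, 0.9]
gripper_width: 0.0425
```

Emit:
step_arm:
  rows:
    - [[0,0,-5],[0,0,0],0]
    - [[0,0,-10],[0,0,0],0]
    - [[0,0,-13],[0,0,0],0]
    - [[0,0,-15],[0,0,0],0]
    - [[0,0,-15.8],[0,0,0],0]

```text
time_s: 13.75
tool_pos: [0.4347, 0.0008, -0.0048]
orientation: [[0.999, 0.0, -0.042], [0.042, 0.0, 0.999], [0.0, -1.0, -0.0]]
wrist_force: [0.2, 0.8, 0.0]
gripper_width: 0.0424
```

Emit:
step_arm:
  rows:
    - [[0,0,0],[0,0,0],-0.3]
    - [[0,0,0],[0,0,0],-0.5]
    - [[0,0,0],[0,0,0],-0.7]
    - [[0,0,0],[0,0,0],-1]
    - [[0,0,0],[0,0,0],-1]
  newtons: 30

```text
time_s: 14.25
tool_pos: [0.4347, 0.0008, -0.0046]
orientation: [[0.999, 0.001, -0.042], [0.042, -0.0, 0.999], [0.001, -1.0, -0.0]]
wrist_force: [-0.6, -0.6, 6.3]
gripper_width: 0.0208
```

Emit:
step_arm:
  rows:
    - [[0,0,5],[0,0,0],-1]
    - [[0,0,20],[0,0,0],-1]
    - [[0,0,45],[0,0,0],-1]
    - [[0,0,70],[0,0,0],-1]
    - [[0,0,90],[0,0,0],-1]

```text
time_s: 14.75
tool_pos: [0.4346, 0.0009, 0.0863]
orientation: [[0.999, 0.001, -0.042], [0.042, 0.0, 0.999], [0.001, -1.0, 0.0]]
wrist_force: [0.6, 0.2, -0.5]
gripper_width: 0.0208
```

```bash
python3 look.py w9 yellow .107
```

```text
yellow px [554. 160.] n 323 mean [362.3 156.7] rect [362.8 156.1  23.3  10.7  16. ] pca -164.6
yellow px [461. 209.] n 1164 mean [395.   91.9] rect [395.1  92.4  24.3  23.9  12.4] pca 60.8
yellow px [280. 254.] n 3579 mean [4.225e+02 2.000e-01] rect [424.2   0.5  51.6  22.    2.6] pca -177.4
yellow px [487. 331.] n 711 mean [479.6 141.9] rect [4.797e+02 1.427e+02 3.530e+01 2.180e+01 3.000e-01] pca -165.0
TCP [436.6   0.6  89.1] jaw 92.4 down 1.0 q6 -0.23 F [ 1.  -0.6  0.6] w 20.8 t 14.8
```

Emit:
step_arm:
  rows:
    - [[5,12,2],[0,0,-0.5],-1]
    - [[14,36,4],[0,0,-1],-1]
    - [[23,60,6],[0,0,-1.5],-1]
    - [[32,85,8],[0,0,-2],-1]
    - [[41,110,10],[0,0,-2.4],-1]

```text
time_s: 15.3
tool_pos: [0.4755, 0.1118, 0.0947]
orientation: [[1.0, -0.0, 0.0], [-0.0, 0.0, 1.0], [-0.0, -1.0, 0.0]]
wrist_force: [-0.2, -0.9, -0.7]
gripper_width: 0.0207
```

Emit:
step_arm:
  rows:
    - [[9,24,0],[0,0,0],-1]
    - [[18,48,0],[0,0,0],-1]
    - [[27,72,0],[0,0,0],-1]
    - [[36,96,0],[0,0,0],-1]
    - [[45,120,0],[0,0,0],-1]

```text
time_s: 15.8
tool_pos: [0.5204, 0.2319, 0.0944]
orientation: [[1.0, -0.001, -0.001], [0.001, -0.0, 1.0], [-0.001, -1.0, -0.0]]
wrist_force: [-0.6, -0.7, 0.1]
gripper_width: 0.0205
```

Emit:
step_arm:
  rows:
    - [[9,24,0],[0,0,0],-1]
    - [[18,47,0],[0,0,0],-1]
    - [[25,66,0],[0,0,0],-1]
    - [[29,77,0],[0,0,0],-1]
    - [[31,82,0],[0,0,0],-1]

```text
time_s: 16.3
tool_pos: [0.5514, 0.3136, 0.0943]
orientation: [[1.0, -0.001, -0.001], [0.001, -0.0, 1.0], [-0.001, -1.0, -0.0]]
wrist_force: [-0.5, -0.9, -0.3]
gripper_width: 0.0207
```

Emit:
step_arm:
  rows:
    - [[0,0,-10],[0,0,0],-1]
    - [[0,0,-33],[0,0,0],-1]
    - [[0,0,-58],[0,0,0],-1]
    - [[0,0,-75],[0,0,0],-1]
    - [[0,0,-84],[0,0,0],-1]

```text
time_s: 16.8
tool_pos: [0.5495, 0.3111, 0.0085]
orientation: [[1.0, -0.004, 0.001], [-0.001, -0.002, 1.0], [-0.004, -1.0, -0.002]]
wrist_force: [-0.2, 0.1, -0.3]
gripper_width: 0.0203
```

Emit:
step_arm:
  rows:
    - [[0,0,-4],[0,0,0],-1]
    - [[0,0,-7],[0,0,0],-1]
    - [[0,0,-9],[0,0,0],-1]
    - [[0,0,-11],[0,0,0],-1]
    - [[0,0,-11.5],[0,0,0],-1]

```text
time_s: 17.3
tool_pos: [0.5518, 0.3131, -0.0001]
orientation: [[1.0, 0.001, -0.001], [0.001, 0.0, 1.0], [0.001, -1.0, 0.0]]
wrist_force: [-0.1, -0.2, -0.5]
gripper_width: 0.0205
```

```bash
python3 - <<'E'
from h import *
from workcell import manip,eyes
for i in range(3):
    eyes.capture("wrist"); print(*tcp(manip.state()))
E
```

```text
TCP [ 5.517e+02  3.130e+02 -1.000e-01] jaw 90.0 down 1.0 q6 0.39 F [-0.4 -0.3 -1.3] w 20.4 t 17.35
TCP [ 5.517e+02  3.130e+02 -1.000e-01] jaw 90.0 down 1.0 q6 0.39 F [-0.   0.  -0.5] w 20.8 t 17.4
TCP [ 5.517e+02  3.130e+02 -1.000e-01] jaw 90.0 down 1.0 q6 0.39 F [-0.   0.8 -0.1] w 20.7 t 17.45
```

Emit:
step_arm:
  rows:
    - [[0,0,-0.4],[0,0,0],-1]
    - [[0,0,-0.7],[0,0,0],-1]
    - [[0,0,-0.9],[0,0,0],-1]
    - [[0,0,-0.9],[0,0,0],-1]
    - [[0,0,-0.9],[0,0,0],-1]

```text
time_s: 17.95
tool_pos: [0.5518, 0.3131, -0.0005]
orientation: [[1.0, 0.001, -0.001], [0.001, 0.0, 1.0], [0.001, -1.0, 0.0]]
wrist_force: [-1.9, 0.0, 5.0]
gripper_width: 0.0205
```

Emit:
step_arm:
  rows:
    - [[0,0,0],[0,0,0],-0.45]
    - [[0,0,0],[0,0,0],-0.3]
    - [[0,0,0],[0,0,0],-0.2]
    - [[0,0,2],[0,0,0],-0.2]
    - [[0,0,10],[0,0,0],-0.2]

```text
time_s: 18.45
tool_pos: [0.5507, 0.3125, 0.0079]
orientation: [[1.0, -0.002, -0.0], [0.0, -0.001, 1.0], [-0.002, -1.0, -0.001]]
wrist_force: [0.2, 0.3, -0.7]
gripper_width: 0.0341
```

Emit:
step_arm:
  rows:
    - [[0,0,15],[0,0,0],-0.2]
    - [[0,0,40],[0,0,0],-0.1]
    - [[0,0,70],[0,0,0],0.3]
    - [[-10,-13,86],[0,0,0],0.7]
    - [[-28,-35,86],[0,0,0],1]

```text
time_s: 18.95
tool_pos: [0.5266, 0.2793, 0.0985]
orientation: [[1.0, 0.007, -0.002], [0.002, 0.003, 1.0], [0.007, -1.0, 0.003]]
wrist_force: [1.1, -0.6, 0.1]
gripper_width: 0.0797
```

Emit:
step_arm:
  rows:
    - [[-25,-31,0],[0,0,0],1]
    - [[-50,-63,0],[0,0,0],1]
    - [[-75,-94,0],[0,0,0],1]
    - [[-93,-117,0],[0,0,0],1]
    - [[-100,-126,0],[0,0,0],1]

```text
time_s: 19.45
tool_pos: [0.4215, 0.1504, 0.0951]
orientation: [[1.0, -0.001, 0.001], [-0.001, -0.0, 1.0], [-0.001, -1.0, -0.0]]
wrist_force: [0.1, 0.4, 0.2]
gripper_width: 0.0854
```

```bash
python3 look.py w10 yellow .021; python3 - <<'E'
from h import *
from workcell import eyes
p=eyes.capture("top"); world(p,"yellow",.021,amin=20)
a=cv2.imread("pics/w10.png"); b=p["image"][150:260,140:320]
cv2.imwrite("pics/c10.png",cv2.hconcat([cv2.resize(a,(400,300)),cv2.resize(b,(400,300),interpolation=3)]))
E
```

```text
yellow px [422. 147.] n 1343 mean [367.  260.9] rect [367.2 261.4  37.9  38.1  46. ] pca 86.8
yellow px [279. 213.] n 1391 mean [421.6 149. ] rect [421.8 148.5  37.8  37.3  45.4] pca -138.6
yellow px [441. 310.] n 418 mean [523.9 308. ] rect [527.9 308.1  35.6  28.4   0.9] pca -142.9
yellow px [366. 344.] n 411 mean [558.7 234.5] rect [557.  236.4  57.8  19.8   6.4] pca -165.2
TCP [421.5 150.2  95.2] jaw 89.9 down 1.0 q6 0.16 F [-1.7 -0.6 -0. ] w 85.5 t 19.5
```

View pics/c10.png

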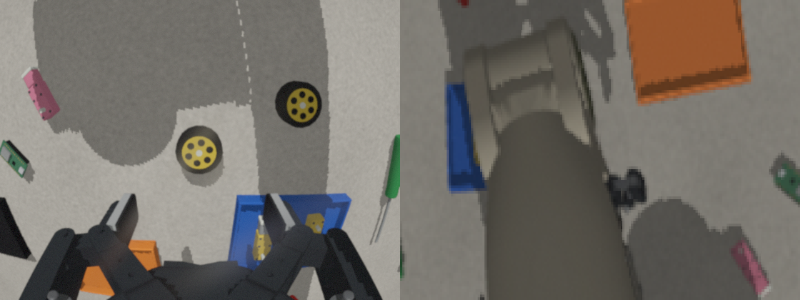

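Emit:
step_arm:
  rows:
    - [[-0.5,-0.5,-12],[0,0,0],1]
    - [[-1,-1,-36],[0,0,0],1]
    - [[-1,-1.5,-60],[0,0,0],1]
    - [[-1.5,-2,-76],[0,0,0],1]
    - [[-1.5,-2,-84],[0,0,0],1]

```text
time_s: 20.05
tool_pos: [0.4224, 0.1507, 0.0094]
orientation: [[1.0, -0.001, -0.001], [0.001, 0.0, 1.0], [-0.001, -1.0, 0.0]]
wrist_force: [-1.1, 0.5, -0.1]
gripper_width: 0.0851
```

Emit:
step_arm:
  rows:
    - [[0,0,-5],[0,0,0],1]
    - [[0,0,-10],[0,0,0],1]
    - [[0,0,-13],[0,0,0],1]
    - [[0,0,-15.5],[0,0,0],1]
    - [[0,0,-16.5],[0,0,0],1]

```text
time_s: 20.55
tool_pos: [0.4222, 0.1499, -0.0057]
orientation: [[1.0, 0.001, -0.0], [0.0, 0.0, 1.0], [0.001, -1.0, 0.0]]
wrist_force: [-1.3, 0.6, -0.2]
gripper_width: 0.0853
```

Emit:
step_arm:
  rows:
    - [[0,0,0],[0,0,0],0.6]
    - [[0,0,0],[0,0,0],0.3]
    - [[0,0,0],[0,0,0],0]
    - [[0,0,0],[0,0,0],-0.5]
    - [[0,0,0],[0,0,0],-1]
  newtons: 30

```text
time_s: 21.05
tool_pos: [0.4222, 0.1499, -0.0052]
orientation: [[1.0, 0.001, -0.0], [0.0, 0.0, 1.0], [0.001, -1.0, 0.0]]
wrist_force: [-0.9, -0.3, 4.8]
gripper_width: 0.0499
```

Emit:
step_arm:
  rows:
    - [[0,0,5],[0,0,0],-1]
    - [[0,0,20],[0,0,0],-1]
    - [[0,0,45],[0,0,0],-1]
    - [[0,0,70],[0,0,0],-1]
    - [[0,0,90],[0,0,0],-1]

```text
time_s: 21.55
tool_pos: [0.4223, 0.1499, 0.0858]
orientation: [[1.0, 0.001, -0.0], [0.0, 0.0, 1.0], [0.001, -1.0, 0.0]]
wrist_force: [0.5, 0.2, -0.3]
gripper_width: 0.0501
```

```bash
python3 look.py w11 yellow,orange .111
```

```text
yellow px [428. 148.] n 1441 mean [355.7 216.8] rect [356.  217.1  23.2  23.    4.6] pca 63.0
yellow px [280. 280.] n 3199 mean [422.1 149.7] rect [422.9 149.9  38.3  38.6  86.9] pca -148.2
yellow px [446. 312.] n 341 mean [448.4 245.4] rect [449.  246.4  22.7  11.3  43.9] pca 55.7
orange px [ 87. 342.] n 446 mean [477.1  22.9] rect [476.2  22.2  13.   38.2  41.4] pca 129.1
orange px [163. 391.] n 1595 mean [516.2  69.5] rect [521.2  68.7  21.8  89.6  55.5] pca 145.5
TCP [424.2 150.3  88.5] jaw 90.0 down 1.0 q6 0.16 F [1.7 0.1 1.9] w 49.8 t 21.6
```

Emit:
step_arm:
  rows:
    - [[8,-4,2],[0,0,-5],-1]
    - [[22,-11,4],[0,0,-11],-1]
    - [[38,-19,6],[0,0,-17],-1]
    - [[54,-27,8],[0,0,-23.5],-1]
    - [[70,-35,10],[0,0,-30],-1]

```text
time_s: 22.1
tool_pos: [0.4925, 0.1146, 0.0942]
orientation: [[0.864, 0.0, 0.504], [-0.504, 0.0, 0.864], [-0.0, -1.0, 0.0]]
wrist_force: [-0.5, 0.5, -0.3]
gripper_width: 0.0501
```

Emit:
step_arm:
  rows:
    - [[14,-7,0],[0,0,-6],-1]
    - [[28,-14,0],[0,0,-12],-1]
    - [[42,-21,0],[0,0,-18],-1]
    - [[56,-28,0],[0,0,-24],-1]
    - [[70,-35,0],[0,0,-30],-1]

```text
time_s: 22.6
tool_pos: [0.5624, 0.0795, 0.0939]
orientation: [[0.497, -0.0, 0.868], [-0.868, 0.0, 0.497], [-0.0, -1.0, -0.0]]
wrist_force: [0.9, -0.3, -0.4]
gripper_width: 0.0501
```

Emit:
step_arm:
  rows:
    - [[14,-7,0],[0,0,-7],-1]
    - [[28,-14,0],[0,0,-13],-1]
    - [[42,-21,0],[0,0,-19],-1]
    - [[56,-28,0],[0,0,-25],-1]
    - [[68,-34,0],[0,0,-30],-1]

```text
time_s: 23.1
tool_pos: [0.6305, 0.0454, 0.0938]
orientation: [[-0.004, -0.0, 1.0], [-1.0, -0.0, -0.004], [0.0, -1.0, -0.0]]
wrist_force: [0.7, 0.0, -0.2]
gripper_width: 0.05
```

```bash
python3 look.py w12 orange .018; python3 - <<'E'
from h import *
from workcell import eyes
p=eyes.capture("top"); world(p,"yellow",.021,amin=20); world(p,"blue",.018,amin=500)
a=cv2.imread("pics/w12.png"); b=p["image"][150:260,140:320]
cv2.imwrite("pics/c12.png",cv2.hconcat([cv2.resize(a,(400,300)),cv2.resize(b,(400,300),interpolation=3)]))
E
```

```text
orange px [283. 203.] n 15031 mean [632.1  52.2] rect [630.   39.  127.9 101.9   2.4] pca 175.6
orange px [288. 262.] n 69 mean [635.7   2.1] rect [635.3   2.1  10.9   7.2  66.1] pca 67.5
orange px [304. 274.] n 74 mean [649.  -10.1] rect [649.2 -10.3   9.4   9.3  40.8] pca 63.6
orange px [279. 323.] n 2788 mean [627.7 -64. ] rect [627.6 -55.7 111.2  50.9   1.9] pca -178.1
TCP [632.5  44.4  93.8] jaw -0.4 down 1.0 q6 1.52 F [ 2.5 -0.9  0.2] w 50.1 t 23.15
yellow px [199. 193.] n 86 mean [563.  237.8] rect [562.6 237.8  20.8  42.6  89.9] pca -178.0
yellow px [177. 202.] n 98 mean [541.9 312.3] rect [542.4 312.3  22.3  47.   85.7] pca -178.6
blue px [183. 199.] n 1408 mean [551.8 291.4] rect [552.6 286.6 149.5 130.1  87.6] pca 78.9
```

View pics/c12.png

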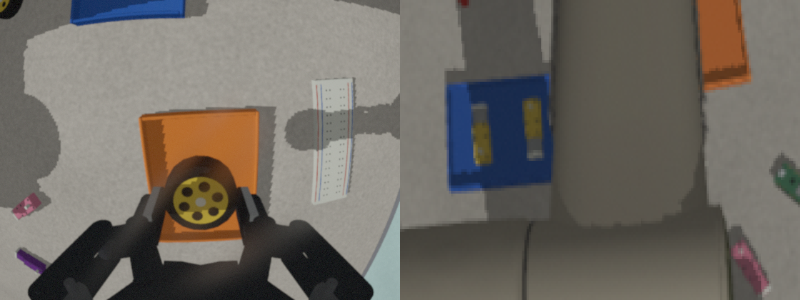

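Emit:
step_arm:
  rows:
    - [[0,0,-12],[0,0,0],-1]
    - [[0,0,-36],[0,0,0],-1]
    - [[0,0,-60],[0,0,0],-1]
    - [[0,0,-76],[0,0,0],-1]
    - [[0,0,-84],[0,0,0],-1]

```text
time_s: 23.7
tool_pos: [0.6271, 0.0465, 0.0074]
orientation: [[0.003, -0.004, 1.0], [-1.0, 0.0, 0.003], [-0.0, -1.0, -0.004]]
wrist_force: [-0.5, -0.5, -0.5]
gripper_width: 0.05
```

Emit:
step_arm:
  rows:
    - [[0,0,-4],[0,0,0],-1]
    - [[0,0,-7],[0,0,0],-1]
    - [[0,0,-9],[0,0,0],-1]
    - [[0,0,-10.5],[0,0,0],-1]
    - [[0,0,-11],[0,0,0],-1]

```text
time_s: 24.2
tool_pos: [0.6303, 0.0458, -0.0004]
orientation: [[0.001, 0.001, 1.0], [-1.0, -0.0, 0.001], [0.0, -1.0, 0.001]]
wrist_force: [0.5, -0.1, -1.0]
gripper_width: 0.0498
```

Emit:
step_arm:
  rows:
    - [[0,0,-0.3],[0,0,0],-1]
    - [[0,0,-0.6],[0,0,0],-1]
    - [[0,0,-0.9],[0,0,0],-1]
    - [[0,0,-1.2],[0,0,0],-1]
    - [[0,0,-1.2],[0,0,0],-1]

```text
time_s: 24.7
tool_pos: [0.6303, 0.0459, -0.0012]
orientation: [[0.001, 0.001, 1.0], [-1.0, -0.0, 0.001], [0.0, -1.0, 0.001]]
wrist_force: [-1.2, 0.5, 6.2]
gripper_width: 0.0501
```

Emit:
step_arm:
  rows:
    - [[0,0,0],[0,0,0],0.25]
    - [[0,0,0],[0,0,0],0.35]
    - [[0,0,0],[0,0,0],0.45]
    - [[0,0,1],[0,0,0],0.45]
    - [[0,0,8],[0,0,0],0.45]

```text
time_s: 25.2
tool_pos: [0.6291, 0.0459, 0.0051]
orientation: [[0.0, -0.002, 1.0], [-1.0, 0.0, 0.0], [-0.0, -1.0, -0.002]]
wrist_force: [0.1, -0.6, 0.1]
gripper_width: 0.062
```

Emit:
step_arm:
  rows:
    - [[0,0,15],[0,0,0],0.45]
    - [[0,0,40],[0,0,0],0.5]
    - [[0,0,70],[0,0,0],0.7]
    - [[-12,10,86],[0,0,0],1]
    - [[-32,26,88],[0,0,0],1]

```text
time_s: 25.7
tool_pos: [0.601, 0.0713, 0.0975]
orientation: [[-0.001, 0.007, 1.0], [-1.0, -0.0, -0.001], [0.0, -1.0, 0.007]]
wrist_force: [-0.2, 0.1, -0.4]
gripper_width: 0.0854
```

Emit:
step_arm:
  rows:
    - [[-25,20,0],[0,0,0],1]
    - [[-50,41,0],[0,0,0],1]
    - [[-75,62,0],[0,0,0],1]
    - [[-100,83,0],[0,0,0],1]
    - [[-120,100,0],[0,0,0],1]

```text
time_s: 26.2
tool_pos: [0.4765, 0.1728, 0.0945]
orientation: [[0.001, 0.0, 1.0], [-1.0, 0.0, 0.001], [-0.0, -1.0, 0.0]]
wrist_force: [0.2, 0.5, -0.0]
gripper_width: 0.0856
```

Emit:
step_arm:
  rows:
    - [[-25,20,0],[0,0,0],1]
    - [[-50,41,0],[0,0,0],1]
    - [[-75,62,0],[0,0,0],1]
    - [[-98,80,0],[0,0,0],1]
    - [[-110,90,0],[0,0,0],1]

```text
time_s: 26.7
tool_pos: [0.3661, 0.2629, 0.0945]
orientation: [[0.002, -0.0, 1.0], [-1.0, 0.0, 0.002], [-0.0, -1.0, -0.0]]
wrist_force: [0.2, 0.1, -0.4]
gripper_width: 0.0852
```

```bash
python3 look.py w13 yellow .021; python3 - <<'E'
from h import *
from workcell import eyes
p=eyes.capture("top"); world(p,"yellow",.021,amin=20); cv2.imwrite("pics/top13.png",p["image"])
E
```

```text
yellow px [485. 156.] n 1191 mean [537.6 313.6] rect [5.388e+02 3.134e+02 5.560e+01 2.240e+01 3.000e-01] pca 179.0
yellow px [283. 217.] n 1329 mean [367.2 259.9] rect [3.669e+02 2.596e+02 3.660e+01 3.700e+01 1.000e-01] pca 72.2
yellow px [489. 235.] n 882 mean [557.7 241.5] rect [557.7 240.4  25.2  55.8  89.1] pca 174.4
TCP [364.9 263.5  94.4] jaw 0.2 down 1.0 q6 2.01 F [-1.5  0.6 -0.7] w 85.2 t 26.75
yellow px [256. 165.] n 119 mean [632.3  47.5] rect [631.4  48.   35.8  37.7  83.2] pca 126.8
yellow px [199. 193.] n 86 mean [563.3 237.7] rect [563.6 237.7  20.5  44.7  89.9] pca -178.1
yellow px [177. 202.] n 97 mean [542.3 312.2] rect [542.4 312.1  48.4  20.3   1.8] pca -177.4
yellow px [198. 253.] n 94 mean [368.9 259.4] rect [369.1 258.4  37.1  28.1  24.1] pca -158.4
```

Emit:
step_arm:
  rows:
    - [[0,0,-12],[0,0,0],1]
    - [[0,0,-36],[0,0,0],1]
    - [[0,-1,-60],[0,0,0],1]
    - [[-0.5,-1,-76],[0,0,0],1]
    - [[-0.5,-1,-84],[0,0,0],1]

```text
time_s: 27.3
tool_pos: [0.3674, 0.2601, 0.0089]
orientation: [[-0.0, -0.001, 1.0], [-1.0, -0.001, -0.0], [0.001, -1.0, -0.001]]
wrist_force: [-0.4, 0.1, -0.9]
gripper_width: 0.0853
```

Emit:
step_arm:
  rows:
    - [[0,0,-5],[0,0,0],1]
    - [[0,0,-9],[0,0,0],1]
    - [[0,0,-12],[0,0,0],1]
    - [[0,0,-14.5],[0,0,0],1]
    - [[0,0,-15.4],[0,0,0],1]

```text
time_s: 27.8
tool_pos: [0.3677, 0.261, -0.0053]
orientation: [[0.001, 0.001, 1.0], [-1.0, 0.0, 0.001], [-0.0, -1.0, 0.001]]
wrist_force: [0.2, -0.0, 0.4]
gripper_width: 0.0852
```

Emit:
step_arm:
  rows:
    - [[0,0,0],[0,0,0],0.6]
    - [[0,0,0],[0,0,0],0.3]
    - [[0,0,0],[0,0,0],0]
    - [[0,0,0],[0,0,0],-0.5]
    - [[0,0,0],[0,0,0],-1]
  newtons: 30

```text
time_s: 28.3
tool_pos: [0.3677, 0.261, -0.0049]
orientation: [[0.001, 0.001, 1.0], [-1.0, 0.0, 0.001], [-0.0, -1.0, 0.001]]
wrist_force: [-1.6, -0.6, 5.6]
gripper_width: 0.0497
```

Emit:
step_arm:
  rows:
    - [[0,0,5],[0,0,0],-1]
    - [[0,0,20],[0,0,0],-1]
    - [[0,0,45],[0,0,0],-1]
    - [[0,0,70],[0,0,0],-1]
    - [[0,0,90],[0,0,0],-1]

```text
time_s: 28.8
tool_pos: [0.3677, 0.261, 0.086]
orientation: [[0.001, 0.001, 1.0], [-1.0, 0.0, 0.001], [-0.0, -1.0, 0.001]]
wrist_force: [-0.1, 0.9, -0.9]
gripper_width: 0.0498
```

```bash
python3 look.py w14 yellow .111
```

```text
yellow px [488. 155.] n 1247 mean [469.9 325.6] rect [4.707e+02 3.255e+02 3.370e+01 1.350e+01 2.000e-01] pca 178.9
yellow px [493. 236.] n 927 mean [482.3 282. ] rect [482.1 281.3  15.3  33.8  88.9] pca 173.7
yellow px [280. 281.] n 3083 mean [366.9 259.7] rect [367.  258.8  38.   38.4  89.9] pca 127.6
yellow px [499. 373.] n 117 mean [534.3 164.9] rect [534.4 165.2   8.2  22.4  48.6] pca 138.8
TCP [369.5 261.9  88.9] jaw 0.0 down 1.0 q6 2.01 F [1.4 0.2 1.2] w 50.2 t 28.85
```

Emit:
step_arm:
  rows:
    - [[8,-9,2],[0,0,0],-1]
    - [[21,-24,4],[0,0,0],-1]
    - [[36,-41,6],[0,0,0],-1]
    - [[51,-58,8],[0,0,0],-1]
    - [[66,-75,10],[0,0,0],-1]

```text
time_s: 29.35
tool_pos: [0.4336, 0.1843, 0.0935]
orientation: [[0.0, -0.002, 1.0], [-1.0, -0.001, 0.0], [0.001, -1.0, -0.002]]
wrist_force: [0.3, 0.7, -0.6]
gripper_width: 0.0498
```

Emit:
step_arm:
  rows:
    - [[15,-17,0],[0,0,0],-1]
    - [[30,-34,0],[0,0,0],-1]
    - [[45,-51,0],[0,0,0],-1]
    - [[60,-68,0],[0,0,0],-1]
    - [[75,-85,0],[0,0,0],-1]

```text
time_s: 29.85
tool_pos: [0.5085, 0.0992, 0.0932]
orientation: [[-0.0, -0.002, 1.0], [-1.0, -0.0, -0.0], [0.0, -1.0, -0.002]]
wrist_force: [0.5, 0.7, -0.4]
gripper_width: 0.05
```

Emit:
step_arm:
  rows:
    - [[15,-17,0],[0,0,0],-1]
    - [[30,-34,0],[0,0,0],-1]
    - [[45,-51,0],[0,0,0],-1]
    - [[60,-68,0],[0,0,0],-1]
    - [[75,-84,0],[0,0,0],-1]

```text
time_s: 30.35
tool_pos: [0.5834, 0.0151, 0.093]
orientation: [[-0.0, -0.002, 1.0], [-1.0, -0.0, -0.0], [0.0, -1.0, -0.002]]
wrist_force: [-0.8, -0.1, 0.4]
gripper_width: 0.0496
```

Emit:
step_arm:
  rows:
    - [[15,-17,0],[0,0,0],-1]
    - [[29,-33,0],[0,0,0],-1]
    - [[40,-45,0],[0,0,0],-1]
    - [[47,-52,0],[0,0,0],-1]
    - [[49,-55,0],[0,0,0],-1]

```text
time_s: 30.85
tool_pos: [0.6325, -0.0394, 0.0933]
orientation: [[-0.001, -0.001, 1.0], [-1.0, 0.0, -0.001], [-0.0, -1.0, -0.001]]
wrist_force: [-0.8, 0.4, 0.1]
gripper_width: 0.0502
```

Emit:
step_arm:
  rows:
    - [[0,0,-12],[0,0,0],-1]
    - [[0,0,-36],[0,0,0],-1]
    - [[0,0,-60],[0,0,0],-1]
    - [[0,0,-76],[0,0,0],-1]
    - [[0,0,-84],[0,0,0],-1]

```text
time_s: 31.35
tool_pos: [0.6299, -0.037, 0.0078]
orientation: [[0.001, -0.004, 1.0], [-1.0, 0.001, 0.001], [-0.001, -1.0, -0.004]]
wrist_force: [-0.8, 0.1, -0.9]
gripper_width: 0.0498
```

Emit:
step_arm:
  rows:
    - [[0,0,-4],[0,0,0],-1]
    - [[0,0,-7],[0,0,0],-1]
    - [[0,0,-9],[0,0,0],-1]
    - [[0,0,-10.5],[0,0,0],-1]
    - [[0,0,-11],[0,0,0],-1]

```text
time_s: 31.85
tool_pos: [0.6328, -0.0382, -0.0]
orientation: [[0.0, 0.001, 1.0], [-1.0, -0.0, 0.0], [0.0, -1.0, 0.001]]
wrist_force: [-0.5, 0.7, -0.6]
gripper_width: 0.0499
```

Emit:
step_arm:
  rows:
    - [[0,0,-0.3],[0,0,0],-1]
    - [[0,0,-0.6],[0,0,0],-1]
    - [[0,0,-0.9],[0,0,0],-1]
    - [[0,0,-1.2],[0,0,0],-1]
    - [[0,0,-1.2],[0,0,0],-1]

```text
time_s: 32.35
tool_pos: [0.6327, -0.0382, -0.0008]
orientation: [[0.0, 0.001, 1.0], [-1.0, -0.0, 0.0], [0.0, -1.0, 0.001]]
wrist_force: [-1.9, -0.4, 5.0]
gripper_width: 0.05
```

Emit:
step_arm:
  rows:
    - [[0,0,0],[0,0,0],0.25]
    - [[0,0,0],[0,0,0],0.35]
    - [[0,0,0],[0,0,0],0.45]
    - [[0,0,1],[0,0,0],0.45]
    - [[0,0,8],[0,0,0],0.45]

```text
time_s: 32.85
tool_pos: [0.6316, -0.0379, 0.0055]
orientation: [[0.0, -0.002, 1.0], [-1.0, 0.0, 0.0], [-0.0, -1.0, -0.002]]
wrist_force: [-0.7, -0.4, 0.4]
gripper_width: 0.062
```

Emit:
step_arm:
  rows:
    - [[0,0,15],[0,0,0],0.45]
    - [[0,0,40],[0,0,0],0.4]
    - [[0,0,70],[0,0,0],0.3]
    - [[-10,-4,86],[0,0,-2],0.2]
    - [[-27,-12,88],[0,0,-5],0.2]

```text
time_s: 33.35
tool_pos: [0.6074, -0.0505, 0.0974]
orientation: [[-0.089, 0.006, 0.996], [-0.996, -0.001, -0.089], [0.001, -1.0, 0.006]]
wrist_force: [0.3, -0.4, 0.5]
gripper_width: 0.0516
```

Emit:
step_arm:
  rows:
    - [[-18,-8,0],[0,0,-4],0.2]
    - [[-36,-16,0],[0,0,-8],0.2]
    - [[-54,-24,0],[0,0,-12],0.2]
    - [[-72,-32,0],[0,0,-16],0.2]
    - [[-90,-40,0],[0,0,-20],0.2]

```text
time_s: 33.85
tool_pos: [0.5138, -0.0904, 0.0943]
orientation: [[-0.426, -0.0, 0.905], [-0.905, -0.0, -0.426], [0.0, -1.0, -0.0]]
wrist_force: [0.2, -0.8, 0.2]
gripper_width: 0.0512
```

Emit:
step_arm:
  rows:
    - [[-18,-8,0],[0,0,-4],0.2]
    - [[-36,-16,0],[0,0,-8],0.2]
    - [[-52,-24,0],[0,0,-12],0.2]
    - [[-64,-29,0],[0,0,-14],0.2]
    - [[-70,-32,0],[0,0,-15],0.2]

```text
time_s: 34.35
tool_pos: [0.444, -0.1223, 0.0943]
orientation: [[-0.644, -0.0, 0.765], [-0.765, 0.0, -0.644], [0.0, -1.0, -0.0]]
wrist_force: [0.2, -0.6, 0.4]
gripper_width: 0.0511
```

```bash
python3 look.py w15 green .0115; python3 - <<'E'
from h import *
from workcell import eyes
p=eyes.capture("top"); world(p,"yellow",.021,amin=20); 
a=cv2.imread("pics/w15.png"); b=p["image"][140:250,150:330]
cv2.imwrite("pics/c15.png",cv2.hconcat([cv2.resize(a,(400,300)),cv2.resize(b,(400,300),interpolation=3)]))
E
```

```text
green px [266. 190.] n 56 mean [ 445.1 -103.1] rect [ 444.2 -103.     8.8    5.8   28.3] pca 50.2
green px [288. 218.] n 256 mean [ 443.  -131.9] rect [ 440.  -131.4   35.1   15.4   39.5] pca 45.1
green px [270. 249.] n 87 mean [ 413.8 -143.1] rect [ 413.8 -144.    10.5   18.5   13.3] pca 117.3
green px [501. 367.] n 301 mean [ 525.2 -485.8] rect [ 524.8 -487.4   27.1   49.5    2.6] pca 93.9
TCP [ 443.8 -122.5   94.4] jaw -40.1 down 1.0 q6 1.83 F [-0.7 -0.5  0.1] w 51.6 t 34.4
yellow px [281. 161.] n 108 mean [634.8 -36.7] rect [634.9 -36.9  35.5  38.1  39. ] pca 160.9
yellow px [256. 165.] n 118 mean [632.1  47.6] rect [631.4  48.   35.8  37.7  83.2] pca 114.8
yellow px [199. 193.] n 85 mean [563.  237.7] rect [562.6 237.7  20.5  42.6  89.9] pca -177.8
yellow px [176. 202.] n 102 mean [542.2 312.7] rect [542.4 312.3  22.3  47.   85.7] pca -177.6
```

View pics/c15.png

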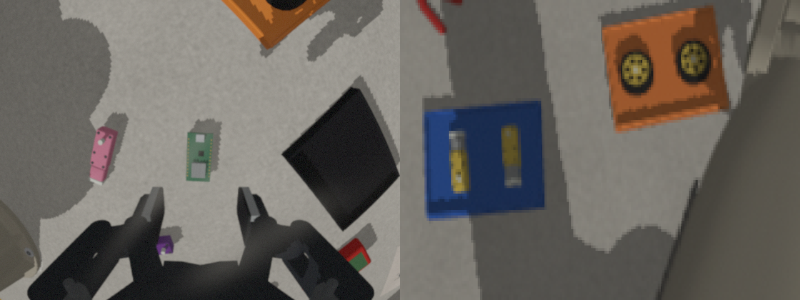

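```bash
python3 - <<'E'
from h import *
from workcell import eyes
p=eyes.capture("wrist"); hsv=cv2.cvtColor(p["image"],cv2.COLOR_BGR2HSV)
m=cv2.inRange(hsv,(55,45,20),(100,255,255)); m[:, :240]=0;m[:,320:]=0;m[280:]=0
px=np.argwhere(m)[:,::-1]; w=plane(p,px,.012,True)[:,:2]*1000
print(len(px),px.min(0),px.max(0),cv2.minAreaRect(w.astype(np.float32)))
E
```

```text
1276 [260 186] [296 253] ((435.8871765136719, -128.50180053710938), (57.836055755615234, 27.10324478149414), 46.958580017089844)
```

Emit:
step_arm:
  rows:
    - [[-3,-2,-12],[0,0,-1],0.2]
    - [[-6,-4,-36],[0,0,-2],0.2]
    - [[-9,-6.5,-60],[0,0,-3],0.2]
    - [[-9,-6.5,-76],[0,0,-3],0.2]
    - [[-9,-6.5,-82],[0,0,-3],0.2]

```text
time_s: 35.0
tool_pos: [0.4359, -0.1279, 0.0107]
orientation: [[-0.681, -0.002, 0.732], [-0.732, 0.001, -0.681], [0.001, -1.0, -0.002]]
wrist_force: [0.2, -0.1, -0.6]
gripper_width: 0.0509
```

Emit:
step_arm:
  rows:
    - [[0,0,-6],[0,0,0],0.2]
    - [[0,0,-11],[0,0,0],0.2]
    - [[0,0,-15],[0,0,0],0.2]
    - [[0,0,-17],[0,0,0],0.2]
    - [[0,0,-18],[0,0,0],0.2]

```text
time_s: 35.5
tool_pos: [0.4367, -0.1287, -0.0056]
orientation: [[-0.682, 0.0, 0.732], [-0.732, -0.0, -0.682], [-0.0, -1.0, 0.001]]
wrist_force: [-0.8, -0.9, 0.5]
gripper_width: 0.0513
```

Emit:
step_arm:
  rows:
    - [[0,0,0],[0,0,0],0]
    - [[0,0,0],[0,0,0],-0.2]
    - [[0,0,0],[0,0,0],-0.4]
    - [[0,0,0],[0,0,0],-0.7]
    - [[0,0,0],[0,0,0],-1]
  newtons: 25

```text
time_s: 36.0
tool_pos: [0.4365, -0.1287, -0.0056]
orientation: [[-0.682, 0.0, 0.732], [-0.732, -0.0, -0.682], [-0.0, -1.0, 0.0]]
wrist_force: [1.0, -0.5, 0.2]
gripper_width: 0.0004
```

Emit:
step_arm:
  rows:
    - [[0,0,5],[0,0,0],-1]
    - [[0,0,20],[0,0,0],-1]
    - [[0,0,45],[0,0,0],-1]
    - [[0,0,70],[0,0,0],-1]
    - [[0,0,90],[0,0,0],-1]

```text
time_s: 36.5
tool_pos: [0.4368, -0.1288, 0.086]
orientation: [[-0.682, 0.001, 0.732], [-0.732, -0.001, -0.682], [-0.0, -1.0, 0.001]]
wrist_force: [0.1, 0.1, -0.3]
gripper_width: 0.0001
```

```bash
python3 look.py w16 green .103; python3 - <<'E'
import cv2
cv2.imwrite("pics/c16.png",cv2.imread("pics/w16.png")[150:420,130:430])
E
```

```text
green px [268. 184.] n 154 mean [463.1 -91.2] rect [462.1 -92.    9.6   5.1  46.1] pca 48.5
green px [291. 214.] n 211 mean [ 461.  -109.3] rect [ 458.2 -110.3   22.5    6.7   47.8] pca 49.8
green px [274. 244.] n 101 mean [ 444.7 -115.1] rect [ 446.8 -114.7    5.9   12.8   47. ] pca 127.6
green px [514. 359.] n 472 mean [ 509.2 -325.2] rect [ 509.3 -325.8   23.7   31.     3. ] pca 94.4
TCP [ 438.5 -129.6   88.8] jaw -43.0 down 1.0 q6 1.86 F [0.8 0.1 2.5] w -0.2 t 36.55
```

View pics/c16.png

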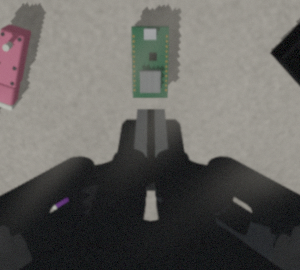

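```bash
python3 - <<'E'
from h import *
from workcell import eyes,manip
p=eyes.capture("wrist"); hsv=cv2.cvtColor(p["image"],cv2.COLOR_BGR2HSV)
m=cv2.inRange(hsv,(55,45,20),(100,255,255)); m[:, :240]=0;m[:,320:]=0;m[280:]=0
px=np.argwhere(m)[:,::-1]; w=plane(p,px,.012,True)[:,:2]*1000
print(len(px),px.min(0),px.max(0),cv2.minAreaRect(w.astype(np.float32)))
s=eyes.capture("scene"); t=manip.state()["tool_pos"]
T=np.array(s["world_to_cam"]);f=210/np.tan(np.radians(s["vertical_fov"]/2))
for k in (-.019,0,.01,.02,.03):
    c=T[:3,:3]@(t+[0,0,k])+T[:3,3]; print(k,c[:2]/c[2]*f+[s["cx"],s["cy"]])
cv2.imwrite("pics/s17.png",cv2.resize(s["image"][180:290,200:340],None,fx=5.5,fy=5.5,interpolation=3))
E
```

```text
1364 [259 177] [294 246] ((435.60321044921875, -128.46994018554688), (57.52168273925781, 26.718280792236328), 47.63572311401367)
-0.019 [259.89214001 240.05643484]
0 [259.70280911 234.12134064]
0.01 [259.60129871 230.9392201 ]
0.02 [259.4984713 227.7158141]
0.03 [259.39430108 224.45031393]
```

View pics/s17.png

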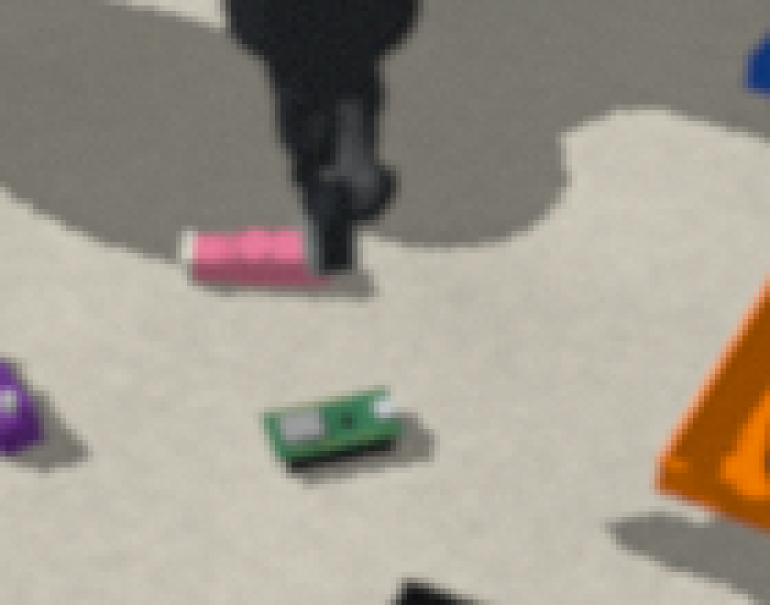

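Emit:
step_arm:
  rows:
    - [[0,0,-15],[0,0,0],0.2]
    - [[0,0,-40],[0,0,0],0.2]
    - [[0,0,-65],[0,0,0],0.2]
    - [[0,0,-80],[0,0,0],0.2]
    - [[0,0,-88],[0,0,0],0.2]

```text
time_s: 37.15
tool_pos: [0.4345, -0.1276, -0.006]
orientation: [[-0.682, -0.004, 0.732], [-0.732, 0.002, -0.682], [0.001, -1.0, -0.004]]
wrist_force: [-0.5, -0.5, 0.0]
gripper_width: 0.0515
```

Emit:
step_arm:
  rows:
    - [[0,0,-2],[0,0,0],0.2]
    - [[0,0,-4],[0,0,0],0.2]
    - [[0,0,-5.5],[0,0,0],0.2]
    - [[0,0,-6.5],[0,0,0],0.2]
    - [[0,0,-7],[0,0,0],0.2]

```text
time_s: 37.65
tool_pos: [0.4369, -0.1288, -0.0103]
orientation: [[-0.682, 0.001, 0.732], [-0.732, -0.001, -0.682], [-0.0, -1.0, 0.001]]
wrist_force: [-1.0, 0.5, 0.1]
gripper_width: 0.0511
```

Emit:
step_arm:
  rows:
    - [[0,0,-1],[0,0,0],0.2]
    - [[0,0,-1.7],[0,0,0],0.2]
    - [[0,0,-2.4],[0,0,0],0.2]
    - [[0,0,-3],[0,0,0],0.2]
    - [[0,0,-3],[0,0,0],0.2]

```text
time_s: 38.15
tool_pos: [0.4364, -0.1286, -0.0138]
orientation: [[-0.682, -0.0, 0.732], [-0.732, 0.0, -0.682], [0.0, -1.0, -0.0]]
wrist_force: [-0.2, 0.9, 0.2]
gripper_width: 0.0511
```

Emit:
step_arm:
  rows:
    - [[0,0,-1],[0,0,0],0.2]
    - [[0,0,-1.7],[0,0,0],0.1]
    - [[0,0,-2.4],[0,0,0],0]
    - [[0,0,-3],[0,0,0],0]
    - [[0,0,-3],[0,0,0],0]

```text
time_s: 38.65
tool_pos: [0.4364, -0.1286, -0.0168]
orientation: [[-0.682, -0.0, 0.732], [-0.732, -0.0, -0.682], [0.0, -1.0, -0.0]]
wrist_force: [-0.4, -0.1, 0.7]
gripper_width: 0.0426
```

Emit:
step_arm:
  rows:
    - [[0,0,0],[0,0,0],-0.1]
    - [[0,0,0],[0,0,0],-0.2]
    - [[0,0,0],[0,0,0],-0.4]
    - [[0,0,0],[0,0,0],-0.7]
    - [[0,0,0],[0,0,0],-1]
  newtons: 25

```text
time_s: 39.15
tool_pos: [0.4366, -0.1287, -0.0165]
orientation: [[-0.682, 0.0, 0.732], [-0.732, -0.0, -0.682], [-0.0, -1.0, 0.0]]
wrist_force: [-0.6, 0.3, 2.4]
gripper_width: 0.0271
```

Emit:
step_arm:
  rows:
    - [[0,0,3],[0,0,0],-1]
    - [[0,0,15],[0,0,0],-1]
    - [[0,0,40],[0,0,0],-1]
    - [[0,0,68],[0,0,0],-1]
    - [[0,0,90],[0,0,0],-1]

```text
time_s: 39.65
tool_pos: [0.4366, -0.1287, 0.0747]
orientation: [[-0.682, 0.001, 0.732], [-0.732, -0.0, -0.682], [-0.0, -1.0, 0.001]]
wrist_force: [1.1, -0.9, -0.3]
gripper_width: 0.0269
```

```bash
cat > bd.py <<'E'
from h import *
from workcell import eyes,manip
import sys
p=eyes.capture("wrist"); hsv=cv2.cvtColor(p["image"],cv2.COLOR_BGR2HSV)
m=cv2.inRange(hsv,(55,45,20),(100,255,255)); m[:, :200]=0;m[:,350:]=0
n,l,s,c=cv2.connectedComponentsWithStats(cv2.morphologyEx(m,cv2.MORPH_CLOSE,np.ones((7,7)))); k=1+s[1:,4].argmax()
px=np.argwhere(l==k)[:,::-1]; w=plane(p,px,float(sys.argv[1]),True)[:,:2]*1000
print(len(px),px.min(0),px.max(0),cv2.minAreaRect(w.astype(np.float32))); print(*tcp(manip.state()))
E
python3 bd.py .102
```

```text
3899 [200 306] [263 419] ((367.9259338378906, -160.52053833007812), (108.54544067382812, 42.719512939453125), 38.21253967285156)
TCP [ 438.6 -129.6   77.8] jaw -43.0 down 1.0 q6 1.86 F [ 0.6 -0.3  1.8] w 26.8 t 39.7
```

Emit:
step_arm:
  rows:
    - [[5,-5,4],[0,0,0],-1]
    - [[14,-14,8],[0,0,0],-1]
    - [[25,-24,12],[0,0,0],-1]
    - [[36,-35,16],[0,0,0],-1]
    - [[47,-46,20],[0,0,0],-1]

```text
time_s: 40.2
tool_pos: [0.4835, -0.175, 0.0922]
orientation: [[-0.682, -0.002, 0.732], [-0.732, 0.001, -0.682], [0.0, -1.0, -0.002]]
wrist_force: [0.6, -0.5, -0.5]
gripper_width: 0.0271
```

Emit:
step_arm:
  rows:
    - [[11,-11,0],[0,0,0],-1]
    - [[22,-22,0],[0,0,0],-1]
    - [[33,-32,0],[0,0,0],-1]
    - [[44,-43,0],[0,0,0],-1]
    - [[55,-54,0],[0,0,0],-1]

```text
time_s: 40.7
tool_pos: [0.5384, -0.229, 0.0917]
orientation: [[-0.682, -0.002, 0.732], [-0.732, 0.001, -0.682], [0.001, -1.0, -0.002]]
wrist_force: [0.5, -0.1, -1.2]
gripper_width: 0.0271
```

Emit:
step_arm:
  rows:
    - [[11,-11,0],[0,0,0],-1]
    - [[22,-21,0],[0,0,0],-1]
    - [[32,-31,0],[0,0,0],-1]
    - [[40,-38,0],[0,0,0],-1]
    - [[43,-41,0],[0,0,0],-1]

```text
time_s: 41.2
tool_pos: [0.5817, -0.2703, 0.0915]
orientation: [[-0.682, -0.001, 0.731], [-0.731, 0.001, -0.682], [0.0, -1.0, -0.002]]
wrist_force: [0.2, -0.2, 0.1]
gripper_width: 0.0273
```

```bash
sed -i 's/(55,45,20)/(60,70,50)/' bd.py; python3 bd.py .122; python3 - <<'E'
from h import *
from workcell import eyes
p=eyes.capture("wrist"); hsv=cv2.cvtColor(p["image"],cv2.COLOR_BGR2HSV)
m=cv2.inRange(hsv,(0,0,0),(180,255,45)); m[260:]=0
n,l,s,c=cv2.connectedComponentsWithStats(m)
for k in 1+np.argsort(-s[1:,4])[:2]:
    w=plane(p,np.argwhere(l==k)[:,::-1],.018,True)[:,:2]*1000; print(s[k],w.min(0),w.max(0),cv2.minAreaRect(w.astype(np.float32)))
p=eyes.capture("top"); world(p,"black",.018,amin=400)
E
```

```text
4040 [250 226] [311 329] ((582.5263671875, -269.25506591796875), (57.719932556152344, 27.843774795532227), 46.927978515625)
TCP [ 581.7 -270.4   91.7] jaw -43.0 down 1.0 q6 1.76 F [ 0.9 -0.7  0.1] w 27.3 t 41.25
[  155    80   186   170 11694] [ 514.37301182 -292.48876407] [ 641.20224705 -184.90181284] ((579.959228515625, -241.2078857421875), (125.2748031616211, 105.3376693725586), 4.125365257263184)
[ 347  204   62   56 1419] [ 593.57130062 -352.47199725] [ 651.10187657 -320.09219167] ((622.1488037109375, -336.8801574707031), (56.99302673339844, 30.70774269104004), 5.392856121063232)
black px [ 92. 403.] n 2466 mean [-25.3 602.8] rect [-51.2 625.5 129.1 244.7  22.9] pca 94.8
```

Emit:
step_arm:
  rows:
    - [[0,0,-12],[0,0,0],-1]
    - [[0,0,-38],[0,0,0],-1]
    - [[0,0,-64],[0,0,0],-1]
    - [[0,0,-84],[0,0,0],-1]
    - [[0,0,-94],[0,0,0],-1]

```text
time_s: 41.85
tool_pos: [0.5794, -0.2681, -0.0036]
orientation: [[-0.681, -0.004, 0.732], [-0.732, 0.002, -0.681], [0.001, -1.0, -0.004]]
wrist_force: [0.7, -0.2, 0.5]
gripper_width: 0.0272
```

Emit:
step_arm:
  rows:
    - [[0,0,-4],[0,0,0],-1]
    - [[0,0,-7],[0,0,0],-1]
    - [[0,0,-9],[0,0,0],-1]
    - [[0,0,-10.5],[0,0,0],-1]
    - [[0,0,-11],[0,0,0],-1]

```text
time_s: 42.35
tool_pos: [0.5819, -0.2699, -0.0111]
orientation: [[-0.682, 0.001, 0.732], [-0.732, -0.001, -0.682], [-0.0, -1.0, 0.001]]
wrist_force: [-0.2, 0.3, -0.9]
gripper_width: 0.0268
```

Emit:
step_arm:
  rows:
    - [[0,0,-0.3],[0,0,0],-1]
    - [[0,0,-0.6],[0,0,0],-1]
    - [[0,0,-0.9],[0,0,0],-1]
    - [[0,0,-1.2],[0,0,0],-1]
    - [[0,0,-1.2],[0,0,0],-1]

```text
time_s: 42.85
tool_pos: [0.5816, -0.2697, -0.0125]
orientation: [[-0.682, 0.0, 0.732], [-0.732, -0.0, -0.682], [-0.0, -1.0, 0.001]]
wrist_force: [-0.8, 0.4, 2.7]
gripper_width: 0.0271
```

Contact (2.7 N). Release, rise straight up, and back away.

Emit:
step_arm:
  rows:
    - [[0,0,0],[0,0,0],-0.25]
    - [[0,0,0],[0,0,0],-0.1]
    - [[0,0,0],[0,0,0],0]
    - [[0,0,1],[0,0,0],0]
    - [[0,0,8],[0,0,0],0]

```text
time_s: 43.35
tool_pos: [0.5807, -0.2691, -0.0056]
orientation: [[-0.682, -0.002, 0.732], [-0.732, 0.001, -0.682], [0.0, -1.0, -0.002]]
wrist_force: [0.3, -0.3, -0.3]
gripper_width: 0.0429
```

Emit:
step_arm:
  rows:
    - [[0,0,15],[0,0,0],0]
    - [[0,0,40],[0,0,0],0]
    - [[0,0,75],[0,0,0],0]
    - [[0,0,110],[0,0,0],0]
    - [[0,0,130],[0,0,0],0]

```text
time_s: 43.85
tool_pos: [0.5827, -0.2703, 0.1291]
orientation: [[-0.682, 0.004, 0.732], [-0.732, -0.002, -0.682], [-0.001, -1.0, 0.004]]
wrist_force: [-0.4, -0.4, 0.1]
gripper_width: 0.0428
```

Emit:
step_arm:
  rows:
    - [[-20,0,20],[0,0,0],0]
    - [[-50,0,40],[0,0,0],0]
    - [[-80,0,55],[0,0,0],0]
    - [[-110,0,60],[0,0,0],0]
    - [[-125,0,60],[0,0,0],0]

```text
time_s: 44.35
tool_pos: [0.455, -0.2697, 0.1872]
orientation: [[-0.682, 0.002, 0.731], [-0.731, -0.002, -0.682], [0.0, -1.0, 0.002]]
wrist_force: [0.3, 0.3, -0.4]
gripper_width: 0.0428
```

```bash
python3 look.py w20 green .015; python3 - <<'E'
from h import *
from workcell import eyes
for n in ("top","scene"):
    p=eyes.capture(n); print(n)
    for c,z in (("yellow",.022),("green",.015)): world(p,c,z,amin=30)
    for t in ("board","motor_a","wheel_a","multimeter","screwdriver"):
        print(t,[(round(d["p"],2),round(d["centre"][1]*560),round(d["centre"][0]*420)) for d in finder.tip_of(t,p)][:5]) if 0 else None
E
```

```text
green px [368. 100.] n 1017 mean [ 581.5 -267.2] rect [ 581.4 -269.8   61.    31.1   46.6] pca 45.2
green px [422. 257.] n 617 mean [ 518.9 -457.5] rect [ 518.2 -463.    36.7   45.7    1.9] pca 130.3
green px [524. 384.] n 69 mean [ 542.8 -925. ] rect [ 543.5 -925.6   22.8   37.7    5.6] pca 87.7
green px [540. 416.] n 130 mean [  540.7 -1181.4] rect [  539.4 -1184.3    26.7   188.9    14.8] pca 103.1
TCP [ 453.4 -269.4  186.7] jaw -43.1 down 1.0 q6 1.63 F [-2.8 -0.5 -0.1] w 42.7 t 44.4
top
yellow px [282. 161.] n 118 mean [634.2 -37.9] rect [633.6 -37.6  35.9  37.7  82.6] pca 158.0
yellow px [256. 165.] n 118 mean [631.8  47.6] rect [631.   47.9  35.8  37.7  83.2] pca 114.8
yellow px [199. 193.] n 85 mean [562.7 237.5] rect [562.3 237.5  20.5  42.6  89.9] pca -177.8
yellow px [176. 202.] n 102 mean [541.9 312.5] rect [542.1 312.1  22.3  47.   85.7] pca -177.6
green px [350. 166.] n 63 mean [ 590.  -258.4] rect [ 591.1 -258.2   31.4   30.4   45.9] pca 78.8
green px [135. 237.] n 243 mean [449.1 452.5] rect [450.1 452.4 102.4  24.5   6.1] pca -173.9
scene
yellow px [40. 38.] n 6888 mean [-1268.7   587.9] rect [-1274.4   666.    483.2  1372.5    55.3] pca 138.9
yellow px [369. 177.] n 112 mean [547.  299.4] rect [546.4 299.3  48.4  36.5   3.2] pca 162.6
yellow px [366. 193.] n 132 mean [566.5 224.4] rect [5.668e+02 2.253e+02 4.870e+01 3.620e+01 3.000e-01] pca 167.9
yellow px [363. 237.] n 169 mean [629.8  48.6] rect [629.8  48.7  41.8  40.   30.4] pca 91.1
yellow px [350. 259.] n 192 mean [631.8 -36.7] rect [631.3 -36.4  42.6  39.3  30.4] pca 102.5
green px [358. 147.] n 205 mean [450.7 446.2] rect [450.6 446.9 101.2  42.2   7.3] pca -176.7
green px [284. 324.] n 284 mean [ 584.2 -271.3] rect [ 581.7 -270.5   63.3   35.    46.6] pca 48.7
green px [204. 376.] n 415 mean [ 512. -449.] rect [ 511.9 -448.4   33.6   48.     2.3] pca 91.6
```

```bash
python3 -c "
from workcell import manip
print(manip.hand_in(), manip.state()['time_s'])"
```

```text
the job is handed in; nothing more can be done
the job is handed in; nothing more can be done
```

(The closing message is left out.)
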